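# Check in the soil samplers: feel which are empty and send them to the wash

## Task

Check in the four capped soil samplers on the rack. A plunger that is already home means an empty sampler; for each plunger that stands out, feel with a light press whether there is a core behind it: an empty one slides in and must be pushed fully home, a loaded one stands firm and must be left standing out, its core unspoiled. Lay every empty sampler flat in the grey wash tray without dropping it, leave the loaded ones in place in the rack, and do not disturb the other things on the table.

Things in the scene. Friction and masses are not known exactly. Their poses are not given: they have to be found in the camera images.
- sampler_a_mid (a point): Soil sampler A, about 0.2 to 0.5 kg: level steel tube 30 mm across, bare from x = -37 to +40 mm. Point: on its axis (own x) at mid-tube; grasp across it here. At -42 to -37 mm a flange 48 (y) x 40 mm high, at +40 to +62 mm a square red cap 40 x 40 mm: it cannot roll and its axis lies 20 mm above a flat floor. Plunger rod (8 mm) and thumb disc stick out at -x.
- plunger_a (a joint): How far (m) A's plunger is pushed in: 0.034 = fully home, disc face 53 mm from tube mid; 0 = fully out, disc face at 87 mm. Starts home or at 0.007 to 0.015. Home: empty. Out: core or nothing behind it, not told or visible. Nothing: slides home under 2 to 4 N, stays where left. Core: firm up to 25 N; over 40 N drives it into the core and spoils it.
- thumb_a (a point): Centre of the outer face of sampler A's aluminium thumb disc (26 mm across, 5 mm thick, square to the axis). Pressed along the sampler's +x.
- sampler_b_mid (a point): Soil sampler B, about 0.2 to 0.5 kg: level steel tube 30 mm across, bare from x = -37 to +40 mm. Point: on its axis (own x) at mid-tube; grasp across it here. At -42 to -37 mm a flange 48 (y) x 40 mm high, at +40 to +62 mm a square red cap 40 x 40 mm: it cannot roll and its axis lies 20 mm above a flat floor. Plunger rod (8 mm) and thumb disc stick out at -x.
- plunger_b (a joint): How far (m) B's plunger is pushed in: 0.034 = fully home, disc face 53 mm from tube mid; 0 = fully out, disc face at 87 mm. Starts home or at 0.007 to 0.015. Home: empty. Out: core or nothing behind it, not told or visible. Nothing: slides home under 2 to 4 N, stays where left. Core: firm up to 25 N; over 40 N drives it into the core and spoils it.
- thumb_b (a point): Centre of the outer face of sampler B's aluminium thumb disc (26 mm across, 5 mm thick, square to the axis). Pressed along the sampler's +x.
- sampler_c_mid (a point): Soil sampler C, about 0.2 to 0.5 kg: level steel tube 30 mm across, bare from x = -37 to +40 mm. Point: on its axis (own x) at mid-tube; grasp across it here. At -42 to -37 mm a flange 48 (y) x 40 mm high, at +40 to +62 mm a square red cap 40 x 40 mm: it cannot roll and its axis lies 20 mm above a flat floor. Plunger rod (8 mm) and thumb disc stick out at -x.
- plunger_c (a joint): How far (m) C's plunger is pushed in: 0.034 = fully home, disc face 53 mm from tube mid; 0 = fully out, disc face at 87 mm. Starts home or at 0.007 to 0.015. Home: empty. Out: core or nothing behind it, not told or visible. Nothing: slides home under 2 to 4 N, stays where left. Core: firm up to 25 N; over 40 N drives it into the core and spoils it.
- thumb_c (a point): Centre of the outer face of sampler C's aluminium thumb disc (26 mm across, 5 mm thick, square to the axis). Pressed along the sampler's +x.
- sampler_d_mid (a point): Soil sampler D, about 0.2 to 0.5 kg: level steel tube 30 mm across, bare from x = -37 to +40 mm. Point: on its axis (own x) at mid-tube; grasp across it here. At -42 to -37 mm a flange 48 (y) x 40 mm high, at +40 to +62 mm a square red cap 40 x 40 mm: it cannot roll and its axis lies 20 mm above a flat floor. Plunger rod (8 mm) and thumb disc stick out at -x.
- plunger_d (a joint): How far (m) D's plunger is pushed in: 0.034 = fully home, disc face 53 mm from tube mid; 0 = fully out, disc face at 87 mm. Starts home or at 0.007 to 0.015. Home: empty. Out: core or nothing behind it, not told or visible. Nothing: slides home under 2 to 4 N, stays where left. Core: firm up to 25 N; over 40 N drives it into the core and spoils it.
- thumb_d (a point): Centre of the outer face of sampler D's aluminium thumb disc (26 mm across, 5 mm thick, square to the axis). Pressed along the sampler's +x.
- rack: Fixed rack: base plate 100 (x) x 300 (y) x 12 mm, two white notched rails along y at x = -31 and +31 mm, 10 mm thick, 58 mm high. In each of four bays 72 mm apart along y lies a sampler, axis along x, 52 mm above the table, thumb disc to -x. Its flange bears on the front rail when the disc is pressed; it lifts straight up out of the notches. Origin: centre of the underside.
- wash_tray: Fixed grey wash tray, empty, 204 (x) x 234 (y) x 40 mm outside, walls 4 mm (rim bead 8 mm), floor 4 mm thick. Origin: centre of its underside.
- moisture_tin_1: Closed aluminium moisture tin 55 mm across, 30 mm high, loose, a bystander. Origin: centre of its underside.
- small_beaker: Glass beaker 45 mm across, 61 mm high, loose, a bystander. Origin: centre of its underside.
- pycnometer: Glass pycnometer 74 mm across, 212 mm high, loose, a bystander. Origin: centre of its underside.
Things that resemble listed ones, but are neither listed nor needed, are in the scene too. Leave any brown look-alike of the part that bears sampler_c_mid alone. What is shaped like the part that bears sampler_b_mid but yellow is not meant.

How it is judged:
At the end, for the whole second after the job is handed in: The two empty samplers (a loaded plunger cannot go home) lie flat at rest on the wash tray's floor, plungers home within 3 mm. Each other one is within 10 mm of where it started in the rack, its thumb disc within 7 mm, its plunger less than 19 mm in (((x of sampler_a_mid in the frame of wash_tray between -0.085 and 0.085 m and y of sampler_a_mid in the frame of wash_tray between -0.1 and 0.1 m and z of sampler_a_mid in the frame of wash_tray below 0.036 m and value of joint plunger_a above 0.031 m and linear speed of sampler_a below 0.02 m/s) or (value of joint plunger_a below 0.019 m and distance of thumb_a from where it was at the start of the episode below 0.007 m and distance of sampler_a_mid from where it was at the start of the episode below 0.01 m)) and ((x of sampler_b_mid in the frame of wash_tray between -0.085 and 0.085 m and y of sampler_b_mid in the frame of wash_tray between -0.1 and 0.1 m and z of sampler_b_mid in the frame of wash_tray below 0.036 m and value of joint plunger_b above 0.031 m and linear speed of sampler_b below 0.02 m/s) or (value of joint plunger_b below 0.019 m and distance of thumb_b from where it was at the start of the episode below 0.007 m and distance of sampler_b_mid from where it was at the start of the episode below 0.01 m)) and ((x of sampler_c_mid in the frame of wash_tray between -0.085 and 0.085 m and y of sampler_c_mid in the frame of wash_tray between -0.1 and 0.1 m and z of sampler_c_mid in the frame of wash_tray below 0.036 m and value of joint plunger_c above 0.031 m and linear speed of sampler_c below 0.02 m/s) or (value of joint plunger_c below 0.019 m and distance of thumb_c from where it was at the start of the episode below 0.007 m and distance of sampler_c_mid from where it was at the start of the episode below 0.01 m)) and ((x of sampler_d_mid in the frame of wash_tray between -0.085 and 0.085 m and y of sampler_d_mid in the frame of wash_tray between -0.1 and 0.1 m and z of sampler_d_mid in the frame of wash_tray below 0.036 m and value of joint plunger_d above 0.031 m and linear speed of sampler_d below 0.02 m/s) or (value of joint plunger_d below 0.019 m and distance of thumb_d from where it was at the start of the episode below 0.007 m and distance of sampler_d_mid from where it was at the start of the episode below 0.01 m)) and (value of joint each of plunger_a, plunger_b above 0.031 m or value of joint each of plunger_a, plunger_c above 0.031 m or value of joint each of plunger_a, plunger_d above 0.031 m or value of joint each of plunger_b, plunger_c above 0.031 m or value of joint each of plunger_b, plunger_d above 0.031 m or value of joint each of plunger_c, plunger_d above 0.031 m)); the robot touches nothing.
It fails at once if a sampler is dropped or thrown (faster than 1.3 m/s) (linear speed of any of sampler_a, sampler_b, sampler_c, sampler_d above 1.3 m/s).
It fails at once if a bystander is moved more than 40 mm (distance of any of moisture_tin_1, small_beaker, pycnometer from where it was at the start of the episode above 0.04 m).
It also fails if it takes over 67 s, if anything falls off the work surface, if the arm or the gripper's body presses on something with over 40 N, if the wrist force passes 120 N, or if a joint passes its speed limit or range.

## Robot

A 6-joint arm with a two-finger parallel gripper is mounted at the origin on the work surface; the furniture and walls round the work are solid. World frame = base frame: x ahead of the robot, y to its left, z up, the work surface at z = 0. Lengths are in m, angles in rad, forces in N, time in s.
With the tool pointing down it reaches from about 0.3 to 0.875 m from the base axis. Payload 4.2 kg.
Tool frame: the origin (TCP) lies midway between the tips of the shut fingers; the grasp point (between the pads) lies 19 mm behind it (ctrl.grip_depth is the distance from the TCP to the grasp point, in m); z points along the fingers, y is the direction in which the jaws open and shut (so a half turn about z gives the same grasp; the last joint's range is limited). The gripper opens to 85 mm and grips with 20 to 120 N. Pads are 22 mm wide; open, the fingers measure 114 mm over their backs; the gripper's body (76 mm by 85 mm) begins 54 mm behind the grasp point. The pads swing forward as they close: fully open they stand 13 mm farther back than shut.
Start: joints at [-1.18, 0.32, 1.565, -0, 1.257, -0.02], TCP at [0.23, -0.527, 0.205] pointing down, gripper open.
Joint ranges: [-3.11, 3.11], [-0.84, 2.01], [0.21, 2.61], [-1.34, 4.49], [0.05, 2.63], [-2.56, 2.56]. Speed limits (rad/s): [2.57, 2.57, 3.14, 3.14, 3.14, 3.14].

## Interface

Orientations are given as a 3x3 rotation matrix whose columns are the frame's x, y, z axes.
In Python, from bench import ctrl, vision gives the robot as it stands.
- The arm moves only by the tool carry_out, never from a script. Its argument "steps" is a list of rows, each a list of 3 entries, a list of its own where there are three numbers: the shift along the world's x, y, z in m, then the turn, a rotation vector about the world's x, y, z in rad, then the closure, from -1 (fully open) to 1 (shut). In form: [[[dx, dy, dz], [wx, wy, wz], gripper], ...]. A call has exactly 10 rows; each row is the pose to reach, as a shift and turn from the pose commanded when the call began; what a row does not reach only later rows make up. A row lasts 1/12 s, in which the tool goes at most 41.7 mm and 7.16 degrees, less where a joint would pass 70% of its speed; a pose out of reach is approached as far as the arm can. A call with a gripper value outside its range is refused whole. The fingers move at their own pace and stop on an object; "force" is the grip in N (left out, the last holds). Time passes only in rows, so rows that repeat a pose let the fingers close, or fill a call up. It gives the time, the measured TCP pose, the force and the opening at its end, in the units of the state.
- ctrl.read_state(): the state, without advancing time (a new reading comes with each control period).
- vision.camera(name): name is "scene" or "top"; returns (picture, depth): 480x640x3 uint8, red, green, blue; 480x640 float32, m along the optical axis (not along the pixel's ray), 0 where there is no reading.
- vision.camera_model(name): a dict with "fx", "fy", "cx", "cy" (pixels), "R" (3x3) and "t" (3): a world point X has camera coordinates R X + t. Camera axes: x right, y down, z forward; pixel columns grow to the right and rows downward; lengths in m; the calibration is good to about 2 mm. A picture is of the moment at which its call begins. camera_model takes no time and is no camera call.
- ctrl.job_done(): hands the job in, once; it reports no verdict.
The state is a dict: "time_s": time; "joint_pos": joint angles; "joint_velocities": joint speeds; "effort": joint torques, N m; "eef_pos": TCP position; "eef_rot": TCP orientation; "ft_force": force on the tool from outside, world axes, zero at the start; "ft_torque": the same for the moment, N m; "gripper_width": opening from 0.0 (shut) to 1.0 (fully open).
Only numpy, scipy, OpenCV 4.12 (cv2) and the standard library are available. Lean on these libraries where they do the work, as an engineer would, in place of code of your own. Each camera call takes 0.05 s, during which the arm holds its last target.

## Working session

There is one attempt and no reset: what is moved stays moved. The work goes in short steps, Python scripts to look and compute and a tool call to move; the robot and the scene stay as the last step left them, time stands still between calls to the robot, and variables do not carry over. Pictures are saved under pics/ and viewed, and the job is handed in when it is done.

Besides the shell and the picture viewer there is one more tool, called after "Call:" as name(argument=value, ...), one argument or row to a line, values as JSON. carry_out: Moves the arm, as the interface text tells. Its arguments: {"type":"object","properties":{"steps":{"type":"array","items":{"type":"array"}},"force":{"type":"number"}},"required":["steps"]}

```bash
mkdir -p pics; ls; python3 - <<'E'
from bench import ctrl, vision
import cv2, numpy as np
for n in ["scene","top"]:
    p,d=vision.camera(n); cv2.imwrite(f"pics/{n}0.png",p[:,:,::-1]); np.savez(f"{n}0.npz",p=p,d=d)
    m=vision.camera_model(n); print(n,{k:np.round(v,3).tolist() for k,v in m.items()})
s=ctrl.read_state(); print({k:np.round(v,3).tolist() for k,v in s.items()}, ctrl.grip_depth)
E
```

```text
pics
scene {'fx': 535.18, 'fy': 535.18, 'cx': 322.778, 'cy': 233.78, 'R': [[-0.743, -0.669, 0.009], [-0.478, 0.521, -0.707], [0.468, -0.53, -0.707]], 't': [0.549, 0.219, 1.23]}
top {'fx': 441.705, 'fy': 441.705, 'cx': 323.876, 'cy': 244.327, 'R': [[-0.008, -1.0, -0.007], [-0.985, 0.01, -0.173], [0.173, 0.005, -0.985]], 't': [0.198, 0.565, 1.301]}
{'time_s': 0.1, 'joint_pos': [-1.18, 0.32, 1.566, 0.0, 1.257, -0.02], 'joint_velocities': [0.002, -0.002, -0.003, -0.0, 0.001, 0.001], 'effort': [0.0, -41.641, -23.471, 0.0, 0.005, -0.0], 'eef_pos': [0.229, -0.527, 0.204], 'eef_rot': [[0.917, 0.399, -0.001], [0.399, -0.917, 0.001], [0.0, -0.002, -1.0]], 'ft_force': [0.073, -0.308, -0.223], 'ft_torque': [-0.002, -0.019, 0.009], 'gripper_width': 1.001} 0.0187
```

View pics/scene0.png

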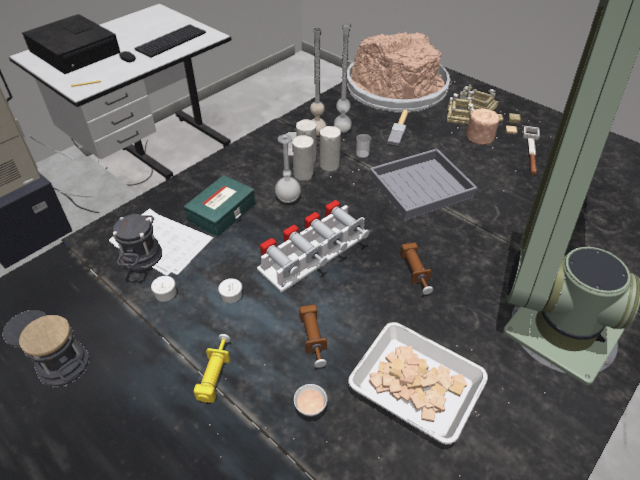

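View pics/top0.png

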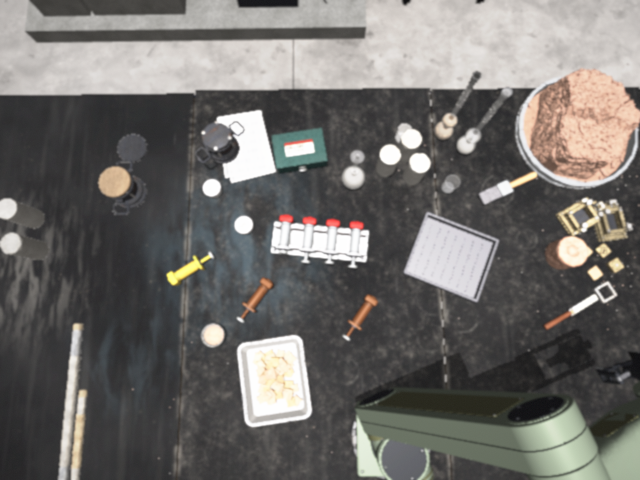

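The scene picture shows the white rack with four red-capped samplers at (315,245) and the grey tray at (423,182). In the top picture they are at (320,240) and (450,257). The brown look-alikes at top (255,300) and (362,316) and the yellow one at (190,268) are not meant. Next I'll enlarge the rack.

```bash
cat > h.py <<'E'
from bench import ctrl, vision
import cv2, numpy as np
def cam(n,name=None):
    p,d=vision.camera(n)
    if name: cv2.imwrite(f"pics/{name}.png",p[:,:,::-1])
    return p,d
def onplane(n,u,v,z):
    m=vision.camera_model(n);R=np.array(m["R"]);t=np.array(m["t"])
    c=-R.T@t; r=R.T@np.array([(u-m["cx"])/m["fx"],(v-m["cy"])/m["fy"],1.])
    return c+r*(z-c[2])/r[2]
def pts(n,d):
    m=vision.camera_model(n);R=np.array(m["R"]);t=np.array(m["t"])
    v,u=np.mgrid[:480,:640]
    P=np.stack([(u-m["cx"])/m["fx"]*d,(v-m["cy"])/m["fy"]*d,d],-1)
    X=(P-t)@R; X[d==0]=np.nan
    return X
def proj(n,X):
    m=vision.camera_model(n);c=np.array(m["R"])@np.array(X)+np.array(m["t"])
    return c[0]/c[2]*m["fx"]+m["cx"],c[1]/c[2]*m["fy"]+m["cy"]
E
python3 - <<'E'
from h import *
a=np.load("top0.npz")["p"];b=np.load("scene0.npz")["p"]
ca=cv2.resize(a[205:275,265:375,::-1],None,fx=7,fy=7,interpolation=cv2.INTER_CUBIC)
cb=cv2.resize(b[195:290,250:375,::-1],None,fx=6,fy=6,interpolation=cv2.INTER_CUBIC)
cv2.imwrite("pics/ct.png",ca);cv2.imwrite("pics/cs.png",cb)
# red caps
for n,im,z in (("top",a,.072),("scene",b,.072)):
    X=pts(n,np.load(n+"0.npz")["d"])
    r=im.astype(int);m=((r[...,0]>140)&(r[...,1]<70)&(r[...,2]<80)).astype(np.uint8)
    k,l,s,c=cv2.connectedComponentsWithStats(m)
    for i in range(1,k):
        if s[i,4]>25:
            P=X[l==i]; print(n,c[i].round(1),s[i,4],np.nanmedian(P,0).round(3),np.nanmax(P[:,2]).round(3),onplane(n,*c[i],.072).round(3))
E
```

```text
scene [332.1 204.5] 78 [0.62  0.095 0.071] 0.076 [0.62  0.096 0.072]
scene [311.7 216.7] 83 [0.628 0.167 0.071] 0.076 [0.628 0.167 0.072]
scene [290.1 229.5] 88 [0.636 0.239 0.071] 0.076 [0.636 0.239 0.072]
scene [267.6 243. ] 93 [0.643 0.31  0.071] 0.078 [0.643 0.31  0.072]
```

View pics/ct.png

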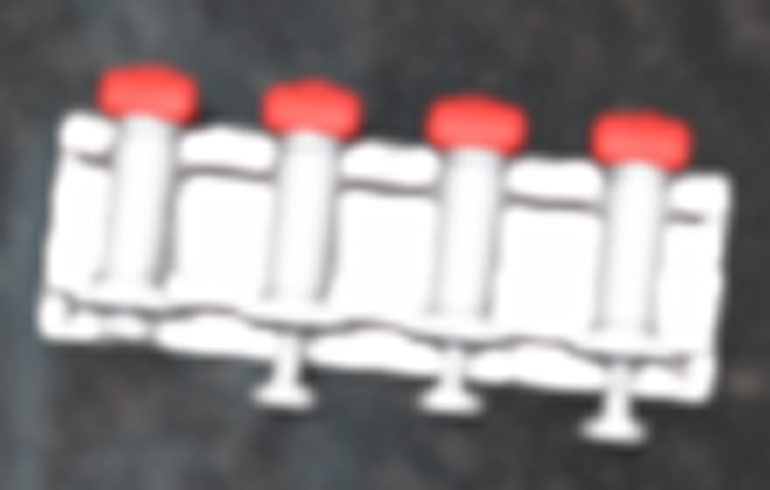

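View pics/cs.png

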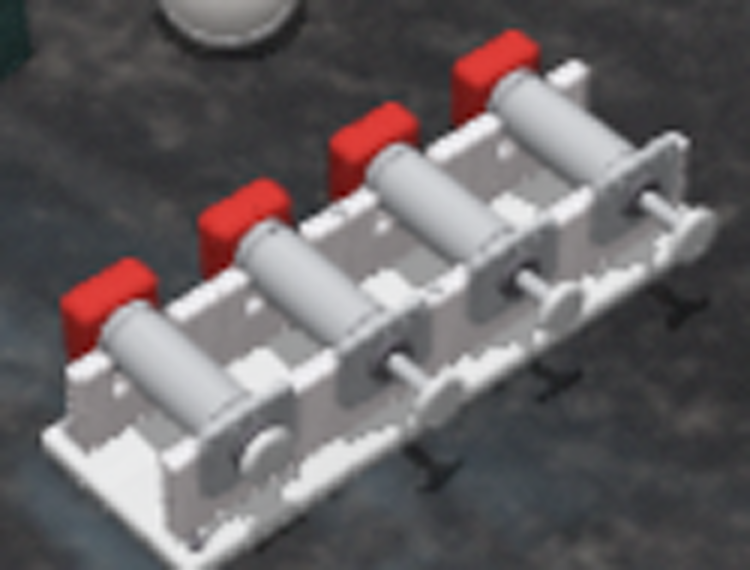

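Four samplers stand in the rack at enlarged-crop columns 137, 300, 465 and 630, left to right (y from about 0.31 down to 0.095). The leftmost plunger is home, so that one is empty, and the other three stand out. Next I'll measure the axes, discs, tray and bystanders.

```bash
python3 - <<'E'
from h import *
T=np.load("top0.npz");S=np.load("scene0.npz")
# top red
im=T["p"].astype(int); hsv=cv2.cvtColor(T["p"],cv2.COLOR_RGB2HSV)
XT=pts("top",T["d"]);XS=pts("scene",S["d"])
m=((im[...,0]-im[...,1]>90)&(im[...,0]-im[...,2]>90)).astype(np.uint8)
m[:205]=0;m[240:]=0;m[:,:270]=0;m[:,375:]=0
k,l,s,c=cv2.connectedComponentsWithStats(m)
for i in range(1,k):
    if s[i,4]>25: print("topcap",c[i].round(1),s[i],onplane("top",*c[i],.07).round(4))
# tubes: points from top camera of height 0.060-.07 near
yaw=-0.107
ex=np.array([np.cos(yaw),np.sin(yaw)]);ey=np.array([-ex[1],ex[0]])
o=np.array([.575,.205])
for n,X in(("top",XT),("scene",XS)):
    q=(X[...,:2]-o)@np.stack([ex,ey],1); z=X[...,2]
    # highest ridge points: tube z>.06
    for k in range(4):
        yc=(1.5-k)*.072
        w=(abs(q[...,1]-yc)<.012)&(abs(q[...,0])<.03)&(z>.058)&(z<.075)
        A=q[w]; f=np.polyfit(A[:,0],A[:,1],1) if w.sum()>5 else None
        w2=(abs(q[...,1]-yc)<.02)&(q[...,0]<-.04)&(q[...,0]>-.12)&(z>.04)&(z<.08)
        B=q[w2];
        w3=(abs(q[...,1]-yc)<.025)&(q[...,0]>.03)&(q[...,0]<.1)&(z>.06)&(z<.08)
        C=q[w3]
        print(n,k,"ridge",A.mean(0).round(4),np.max(z[w]).round(3),f,"disc",w2.sum(),np.sort(B[:,0])[:4].round(4),"y",B[B[:,0]<B[:,0].min()+.008][:,1].mean().round(4),"cap x",C[:,0].min().round(4),C[:,0].max().round(4),C[C[:,0]>.04][:,1].mean().round(4))
# tray
for n,X in(("top",XT),("scene",XS)):
    g=(X[...,2]>.032)&(X[...,2]<.05)&(X[...,0]>.4)&(X[...,0]<.75)&(X[...,1]<-.0)&(X[...,1]>-.3)
    P=X[g][:,:2].astype(np.float32); r=cv2.minAreaRect(P); print("tray",n,len(P),r)
    w=(X[...,2]>.15)&(X[...,0]>.5)&(X[...,0]<.9)&(X[...,1]>-.2)&(X[...,1]<.3)
    if w.sum(): print("tall",n,w.sum(),np.nanmedian(X[w],0),X[w].min(0),X[w].max(0))
E
python3 - <<'E'
import cv2,numpy as np
b=cv2.imread("pics/top0.png")
cv2.imwrite("pics/tray.png",cv2.resize(b[140:310,330:510],None,fx=3.4,fy=3.4,interpolation=cv2.INTER_CUBIC))
E
```

```text
topcap [285.7 217.9] [279 215  14   7  86] [0.6465 0.3084 0.07  ]
topcap [309.  220.1] [303 217  13   8  84] [0.6389 0.2373 0.07  ]
topcap [332.6 222.3] [326 219  14   8  92] [0.6312 0.1655 0.07  ]
topcap [356.3 224.4] [350 221  14   8  91] [0.624  0.0938 0.07  ]
top 0 ridge [1.000e-04 1.092e-01] 0.075 [0.031496   0.10924392] disc 21 [-0.0452 -0.0452 -0.0451 -0.045 ] y 0.1114 cap x 0.0305 0.0713 0.1115
top 1 ridge [0.     0.0376] 0.074 [0.00537589 0.03763422] disc 38 [-0.0685 -0.0677 -0.0676 -0.0676] y 0.0402 cap x 0.0301 0.0718 0.0388
top 2 ridge [ 0.0004 -0.0342] 0.073 [-0.03251289 -0.0341447 ] disc 34 [-0.0637 -0.0637 -0.0634 -0.0633] y -0.032 cap x 0.03 0.0721 -0.0313
top 3 ridge [ 0.0006 -0.1061] 0.074 [-0.01143289 -0.10605553] disc 37 [-0.0689 -0.0686 -0.0685 -0.0682] y -0.1038 cap x 0.0307 0.0691 -0.1038
scene 0 ridge [0.0013 0.1106] 0.074 [0.05435779 0.11054582] disc 60 [-0.0469 -0.0469 -0.0465 -0.0464] y 0.1116 cap x 0.0303 0.0712 0.1129
scene 1 ridge [0.0013 0.039 ] 0.073 [0.02299222 0.03894206] disc 75 [-0.0697 -0.0693 -0.0683 -0.0681] y 0.0396 cap x 0.0304 0.07 0.0412
scene 2 ridge [ 0.0008 -0.0326] 0.075 [ 0.00107627 -0.03260656] disc 66 [-0.0666 -0.0657 -0.0644 -0.0643] y -0.0318 cap x 0.0301 0.0697 -0.0307
scene 3 ridge [ 0.0017 -0.1049] 0.074 [ 0.06743149 -0.10504999] disc 67 [-0.0707 -0.0707 -0.0696 -0.0696] y -0.1037 cap x 0.0305 0.0675 -0.1028
tray top 569 ((0.578204333782196, -0.21566002070903778), (0.23706018924713135, 0.3138197660446167), 67.32474517822266)
tall top 151 [0.7876348  0.09926261 0.20142491] [0.77074844 0.07962662 0.15125875] [0.80784263 0.11668513 0.213887  ]
tray scene 620 ((0.5755903720855713, -0.21621936559677124), (0.24098803102970123, 0.31073692440986633), 67.06527709960938)
tall scene 170 [0.78611943 0.10010211 0.20181106] [0.77083133 0.07887373 0.15010358] [0.80873685 0.11478411 0.21396652]
```

View pics/tray.png

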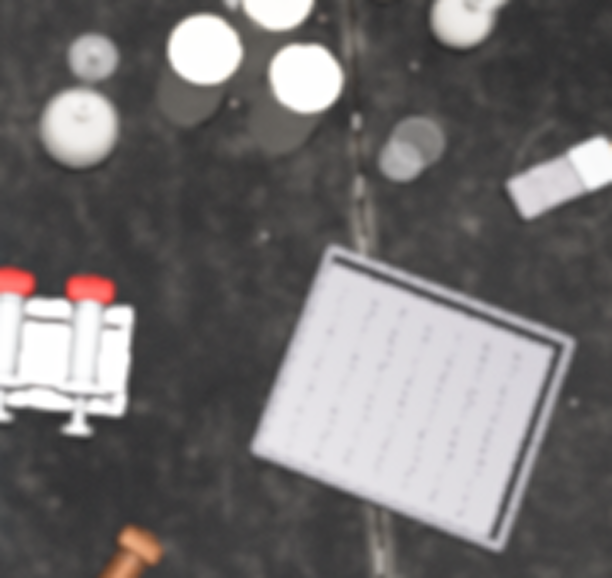

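The crop shows the tray empty, with rim corners at crop (333,247), (575,342), (500,550) and (253,450). Next I'll compute its pose and check it against the given size.

```bash
python3 - <<'E'
from h import *
P=np.array([onplane("top",330+u/3.4,140+v/3.4,.04)[:2] for u,v in((333,247),(575,342),(500,550),(253,450))])
print(P.round(4)); e=np.roll(P,-1,0)-P; print(np.linalg.norm(e,axis=1),np.degrees(np.arctan2(e[:,1],e[:,0])),P.mean(0))
XS=pts("scene",np.load("scene0.npz")["d"]);XT=pts("top",np.load("top0.npz")["d"])
for X in(XS,XT):
    g=(X[...,2]>.034)&(X[...,2]<.046)&(np.linalg.norm(X[...,:2]-P.mean(0),axis=-1)<.17)
    print(cv2.minAreaRect(X[g][:,:2].astype(np.float32)))
print(onplane("top",450,184,0), onplane("top",352,177,.0))
E
```

```text
[[ 0.666  -0.1322]
 [ 0.5754 -0.3466]
 [ 0.3892 -0.2661]
 [ 0.4799 -0.0515]]
[0.23272266 0.20287982 0.23293964 0.2028366 ] [-112.91960964  156.61693656   67.0692975   -23.44445351] [ 0.52762762 -0.19910202]
((0.5290016531944275, -0.19845399260520935), (0.24319542944431305, 0.2135496586561203), 66.43536376953125)
((0.529529869556427, -0.1955913007259369), (0.2379879653453827, 0.20819677412509918), 67.18954467773438)
[ 0.77079562 -0.21788275  0.        ] [0.7979311  0.09955135 0.        ]
```

Call:
carry_out(
  steps=[
    [[0.02,0.06,-0.01],[0,0,-0.05],0.2],
    [[0.05,0.1,-0.02],[0,0,-0.1],0.6],
    [[0.07,0.14,-0.03],[0,0,-0.15],1],
    [[0.09,0.18,-0.04],[0,0,-0.2],1],
    [[0.11,0.22,-0.05],[0,0,-0.25],1],
    [[0.13,0.26,-0.05],[0,0,-0.3],1],
    [[0.15,0.3,-0.05],[0,0,-0.35],1],
    [[0.17,0.33,-0.05],[0,0,-0.4],1],
    [[0.19,0.36,-0.05],[0,0,-0.45],1],
    [[0.2,0.4,-0.05],[0,0,-0.515],1],
  ],
)

```text
time_s: 0.93
eef_pos: [0.4171, -0.1588, 0.1551]
eef_rot: [[0.994, -0.107, 0.001], [-0.107, -0.994, -0.0], [0.001, 0.0, -1.0]]
ft_force: [1.1, -0.5, -0.2]
gripper_width: 0.002
```

Call:
carry_out(
  steps=[
    [[0.0,0.04,0],[0,0,0],1],
    [[0.01,0.08,0],[0,0,0],1],
    [[0.01,0.12,0],[0,0,0],1],
    [[0.02,0.16,0],[0,0,0],1],
    [[0.02,0.2,-0.02],[0,0,0],1],
    [[0.03,0.23,-0.04],[0,0,0],1],
    [[0.03,0.24,-0.07],[0,0,0],1],
    [[0.03,0.24,-0.1],[0,0,0],1],
    [[0.03,0.24,-0.115],[0,0,0],1],
    [[0.03,0.24,-0.115],[0,0,0],1],
  ],
)

```text
time_s: 1.77
eef_pos: [0.4428, 0.0796, 0.037]
eef_rot: [[0.995, -0.103, -0.008], [-0.103, -0.995, -0.001], [-0.008, 0.002, -1.0]]
ft_force: [-0.9, -0.3, 0.2]
gripper_width: 0.005
```

```bash
python3 - <<'E'
from h import *
s=ctrl.read_state();print(s["eef_pos"],s["ft_force"],s["joint_pos"])
a,_=cam("top","t1");b,_=cam("scene","s1")
cv2.imwrite("pics/c1.png",np.hstack([cv2.resize(a[200:300,270:390,::-1],None,fx=3.3,fy=3.3),cv2.resize(b[180:280,255:375,::-1],None,fx=3.3,fy=3.3)]))
E
```

```text
[0.44276642 0.07956619 0.03699353] [-0.94178725 -0.25513634  0.183496  ] [ 1.52327333e-01  3.17882521e-01  2.06800217e+00 -1.67880122e-04
  7.64115115e-01  1.82642182e+00]
```

View pics/c1.png

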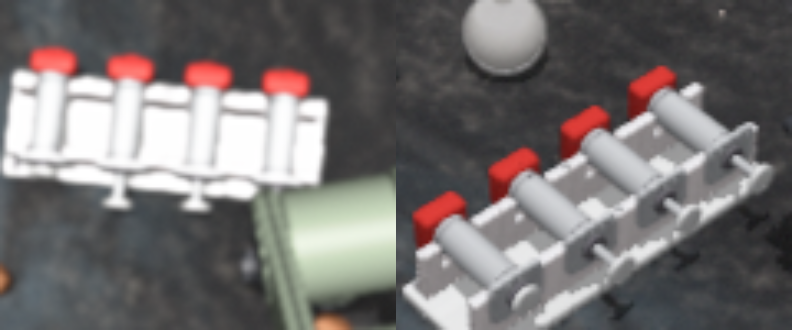

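```bash
python3 - <<'E'
from h import *
s=ctrl.read_state();print(s["eef_pos"],s["ft_force"],s["joint_velocities"].round(3) if hasattr(s["joint_velocities"],'round') else s["joint_velocities"])
E
```

```text
[0.44588229 0.07956294 0.04013058] [ 0.60079722 -0.00814361  0.24774127] [-0.007 -0.028 -0.03  -0.001  0.001  0.   ]
```

Call:
carry_out(
  steps=[
    [[0.0,0.015,0],[0,0,0],1],
    [[0.0,0.031,0],[0,0,0],1],
    [[0.01,0.031,0],[0,0,0],1],
    [[0.016,0.031,0],[0,0,0],1],
    [[0.022,0.031,0],[0,0,0],1],
    [[0.026,0.031,0],[0,0,0],1],
    [[0.029,0.031,0],[0,0,0],1],
    [[0.031,0.031,0],[0,0,0],1],
    [[0.032,0.031,0],[0,0,0],1],
    [[0.033,0.031,0],[0,0,0],1],
  ],
)

```text
time_s: 2.7
eef_pos: [0.4788, 0.1103, 0.0401]
eef_rot: [[0.995, -0.104, -0.001], [-0.104, -0.995, -0.0], [-0.001, 0.0, -1.0]]
ft_force: [0.5, 0.6, 0.3]
gripper_width: -0.003
```

Call:
carry_out(
  steps=[
    [[0.0005,0,0],[0,0,0],1],
    [[0.001,0,0],[0,0,0],1],
    [[0.0015,0,0],[0,0,0],1],
    [[0.002,0,0],[0,0,0],1],
    [[0.0025,0,0],[0,0,0],1],
    [[0.003,0,0],[0,0,0],1],
    [[0.0035,0,0],[0,0,0],1],
    [[0.004,-0.0005,0],[0,0,0],1],
    [[0.004,-0.0005,0],[0,0,0],1],
    [[0.004,-0.0005,0],[0,0,0],1],
  ],
)

```text
time_s: 3.53
eef_pos: [0.483, 0.1101, 0.0402]
eef_rot: [[0.995, -0.104, -0.0], [-0.104, -0.995, -0.0], [0.0, 0.0, -1.0]]
ft_force: [-0.0, -0.1, -0.9]
gripper_width: 0.001
```

Call:
carry_out(
  steps=[
    [[0.0005,0,0],[0,0,0],1],
    [[0.001,0,0],[0,0,0],1],
    [[0.0015,0,0],[0,0,0],1],
    [[0.002,0,0],[0,0,0],1],
    [[0.002,0,0],[0,0,0],1],
    [[0.0025,0,0],[0,0,0],1],
    [[0.0025,0,0],[0,0,0],1],
    [[0.003,-0.0003,0],[0,0,0],1],
    [[0.003,-0.0003,0],[0,0,0],1],
    [[0.003,-0.0003,0],[0,0,0],1],
  ],
)

```text
time_s: 4.37
eef_pos: [0.486, 0.1098, 0.0402]
eef_rot: [[0.995, -0.104, -0.0], [-0.104, -0.995, -0.0], [-0.0, 0.0, -1.0]]
ft_force: [0.1, -1.0, -0.8]
gripper_width: 0.001
```

```bash
python3 - <<'E'
from h import *
b,_=cam("scene","s2")
cv2.imwrite("pics/c2.png",cv2.resize(b[180:270,300:400,::-1],None,fx=6,fy=6,interpolation=cv2.INTER_CUBIC))
print(ctrl.read_state()["ft_force"])
E
```

```text
[-0.10638885  0.3537218  -0.41112163]
```

View pics/c2.png

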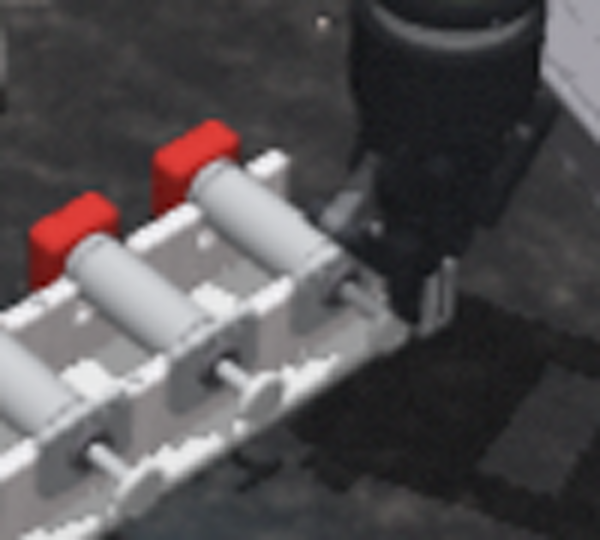

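The finger is right beside the rightmost disc at crop (390,330), and the disc has not moved. I'll keep advancing gently.

Call:
carry_out(
  steps=[
    [[0.0005,0,0],[0,0,0],1],
    [[0.001,0,0],[0,0,0],1],
    [[0.0015,0,0],[0,0,0],1],
    [[0.002,0,0],[0,0,0],1],
    [[0.002,0,0],[0,0,0],1],
    [[0.0025,0,0],[0,0,0],1],
    [[0.0025,0,0],[0,0,0],1],
    [[0.003,-0.0003,0],[0,0,0],1],
    [[0.003,-0.0003,0],[0,0,0],1],
    [[0.003,-0.0003,0],[0,0,0],1],
  ],
)

```text
time_s: 5.25
eef_pos: [0.489, 0.1095, 0.0402]
eef_rot: [[0.995, -0.104, -0.0], [-0.104, -0.995, -0.0], [-0.0, 0.0, -1.0]]
ft_force: [0.1, -0.1, -0.1]
gripper_width: -0.001
```

Call:
carry_out(
  steps=[
    [[0.0005,0,0],[0,0,0],1],
    [[0.001,0,0],[0,0,0],1],
    [[0.0015,0,0],[0,0,0],1],
    [[0.002,0,0],[0,0,0],1],
    [[0.002,0,0],[0,0,0],1],
    [[0.0025,0,0],[0,0,0],1],
    [[0.0025,0,0],[0,0,0],1],
    [[0.003,-0.0003,0],[0,0,0],1],
    [[0.003,-0.0003,0],[0,0,0],1],
    [[0.0035,-0.0003,0],[0,0,0],1],
  ],
)

```text
time_s: 6.08
eef_pos: [0.4924, 0.1091, 0.0402]
eef_rot: [[0.995, -0.104, -0.0], [-0.104, -0.995, -0.0], [-0.0, 0.0, -1.0]]
ft_force: [-0.3, -0.8, -0.4]
gripper_width: 0.001
```

```bash
python3 - <<'E'
from h import *
print(ctrl.read_state()["ft_force"])
b,_=cam("scene","s3")
cv2.imwrite("pics/c3.png",cv2.resize(b[180:270,300:400,::-1],None,fx=6,fy=6,interpolation=cv2.INTER_CUBIC))
E
```

```text
[-0.26299733 -0.84766267 -0.3853752 ]
```

View pics/c3.png

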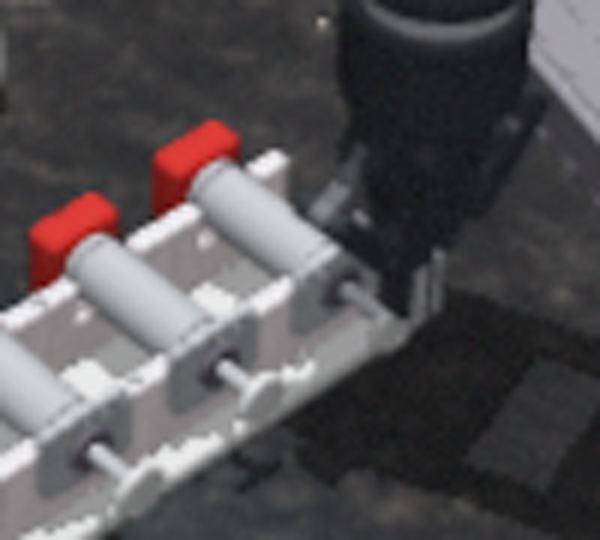

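```bash
python3 - <<'E'
from h import *
s=ctrl.read_state();t=np.array(s["eef_pos"])
f=lambda X:[round(6*(a-b)) for a,b in zip(proj("scene",X),(300,180))]
print("tcp",t,f(t),"tcp+2cm up",f(t+[0,0,.02]),"face",f([.4943,.1090,.052]),f([.4943,.1090,.040]))
E
```

```text
tcp [0.49258937 0.10916503 0.04022857] [395, 351] tcp+2cm up [398, 318] face [394, 330] [392, 350]
```

```bash
python3 - <<'E'
from h import *
b,d=cam("scene");X=pts("scene",d)
cv2.imwrite("pics/c4.png",cv2.resize(b[205:250,345:385,::-1],None,fx=14,fy=13,interpolation=cv2.INTER_NEAREST))
for v in range(222,246,2):
    print(v,[tuple((1000*X[v,u]).round().astype(int)) if d[v,u]>0 else None for u in range(360,378,2)])
a,_=cam("top","t4");cv2.imwrite("pics/c4t.png",cv2.resize(a[200:300,300:420,::-1],None,fx=5,fy=5,interpolation=cv2.INTER_CUBIC))
E
```

```text
222 [(np.int64(483), np.int64(154), np.int64(137)), (np.int64(484), np.int64(144), np.int64(129)), (np.int64(481), np.int64(139), np.int64(128)), (np.int64(483), np.int64(129), np.int64(120)), (np.int64(481), np.int64(123), np.int64(117)), (np.int64(477), np.int64(120), np.int64(116)), (np.int64(483), np.int64(103), np.int64(102)), (np.int64(539), np.int64(11), np.int64(0)), (np.int64(531), np.int64(13), np.int64(7))]
224 [(np.int64(534), np.int64(83), np.int64(47)), (np.int64(484), np.int64(143), np.int64(121)), (np.int64(480), np.int64(140), np.int64(122)), (np.int64(486), np.int64(124), np.int64(107)), (np.int64(485), np.int64(117), np.int64(103)), (np.int64(480), np.int64(115), np.int64(104)), (np.int64(482), np.int64(104), np.int64(96)), (np.int64(534), np.int64(17), np.int64(0)), (np.int64(531), np.int64(11), np.int64(-3))]
226 [(np.int64(530), np.int64(87), np.int64(45)), (np.int64(529), np.int64(80), np.int64(40)), (np.int64(494), np.int64(120), np.int64(92)), (np.int64(485), np.int64(124), np.int64(101)), (np.int64(485), np.int64(116), np.int64(95)), (np.int64(481), np.int64
[... 3141 characters left out ...]
, np.int64(88), np.int64(-2)), (np.int64(506), np.int64(88), np.int64(2)), (np.int64(503), np.int64(83), np.int64(1)), (np.int64(499), np.int64(80), np.int64(1)), (np.int64(494), np.int64(78), np.int64(3)), (np.int64(490), np.int64(73), np.int64(2)), (np.int64(490), np.int64(64), np.int64(-5))]
244 [(np.int64(515), np.int64(102), np.int64(-1)), (np.int64(510), np.int64(99), np.int64(1)), (np.int64(505), np.int64(98), np.int64(3)), (np.int64(502), np.int64(93), np.int64(1)), (np.int64(498), np.int64(89), np.int64(0)), (np.int64(496), np.int64(83), np.int64(-2)), (np.int64(488), np.int64(86), np.int64(6)), (np.int64(486), np.int64(79), np.int64(2)), (np.int64(484), np.int64(72), np.int64(-3))]
```

View pics/c4.png

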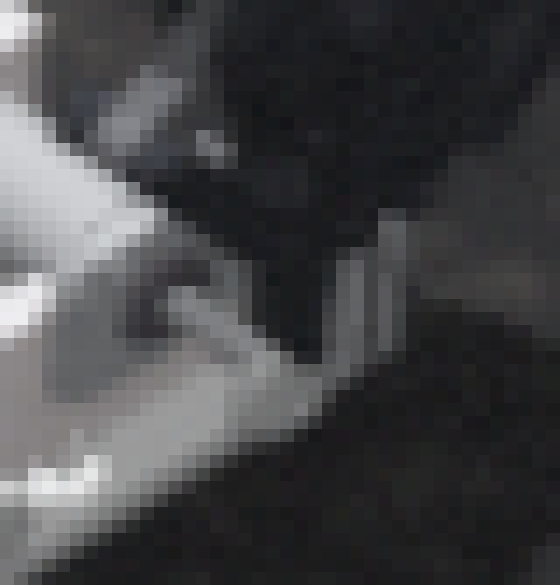

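View pics/c4t.png

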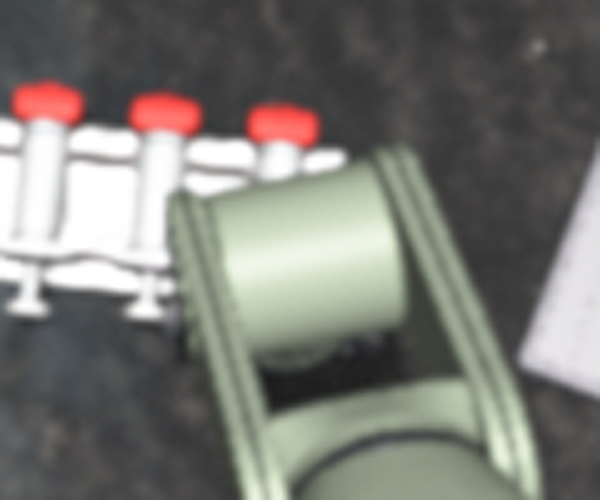

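```bash
python3 - <<'E'
from h import *
s=ctrl.read_state();t=np.array(s["eef_pos"]);R=np.array(s["eef_rot"]);print(t,s["joint_pos"],s["gripper_width"])
b,d=cam("scene","s5");X=pts("scene",d)
Q=(X-t)@R  # tool frame
w=(Q[...,2]>-.16)&(Q[...,2]<.01)&(abs(Q[...,0])<.08)&(abs(Q[...,1])<.08)&(X[...,2]>.045)&(b.max(-1)<90)
A=Q[w]
for z in np.arange(-.16,0.01,.01):
    B=A[(A[:,2]>=z)&(A[:,2]<z+.01)]
    if len(B)>2: print(round(z,2),len(B),B[:,:2].min(0).round(3),B[:,:2].max(0).round(3))
cv2.imwrite("pics/c5.png",cv2.resize(b[60:260,290:450,::-1],None,fx=3.7,fy=3,interpolation=cv2.INTER_CUBIC))
E
```

```text
[0.49249339 0.10916244 0.0402284 ] [ 1.95372887e-01  3.79095249e-01  1.95032476e+00 -9.28652241e-05
  8.12212177e-01  1.87048202e+00] -0.002700947498215296
-0.16 46 [-0.039 -0.04 ] [0.016 0.011]
-0.15 38 [-0.014 -0.039] [ 0.008 -0.017]
-0.14 76 [-0.023 -0.046] [0.01  0.019]
-0.13 90 [-0.022 -0.061] [0.008 0.06 ]
-0.12 108 [-0.021 -0.061] [0.012 0.059]
-0.11 81 [-0.021 -0.054] [-0.001  0.058]
-0.1 73 [-0.019 -0.047] [0.014 0.05 ]
-0.09 65 [-0.017 -0.039] [0.009 0.047]
-0.08 53 [-0.016 -0.031] [0.007 0.039]
-0.07 17 [-0.014 -0.013] [-0.007  0.018]
-0.06 23 [-0.013 -0.014] [0.003 0.009]
-0.05 25 [-0.015 -0.016] [0.003 0.012]
-0.04 15 [-0.014 -0.012] [0.007 0.005]
-0.03 9 [-0.011 -0.008] [0.045 0.025]
-0.02 32 [ 0.034 -0.077] [0.041 0.018]
-0.01 9 [ 0.033 -0.078] [0.041 0.019]
```

View pics/c5.png

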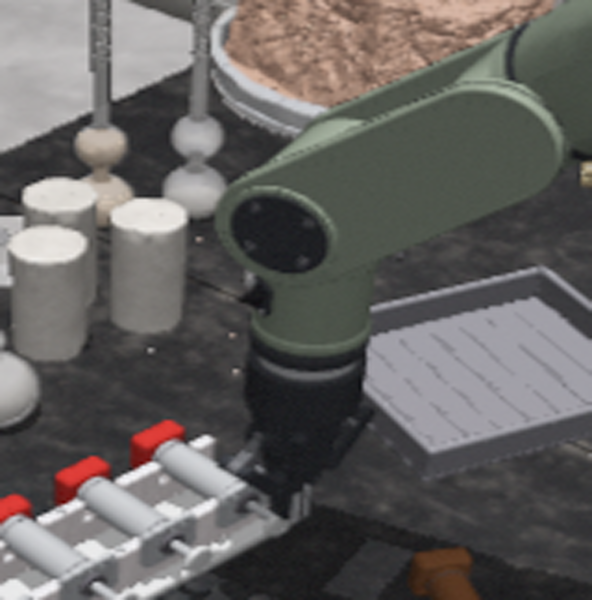

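The scene view and depth show the fingertips ending about z = 0.07, above the disc top at 0.065, although the TCP reads 0.040. That fits the zero force, so the fingers are passing over the disc. I'll back off, lower the tool and look again.

Call:
carry_out(
  steps=[
    [[-0.01,0,0],[0,0,0],1],
    [[-0.02,0.002,0],[0,0,0],1],
    [[-0.03,0.003,0],[0,0,0],1],
    [[-0.03,0.003,-0.004],[0,0,0],1],
    [[-0.03,0.003,-0.008],[0,0,0],1],
    [[-0.03,0.003,-0.012],[0,0,0],1],
    [[-0.03,0.003,-0.015],[0,0,0],1],
    [[-0.03,0.003,-0.018],[0,0,0],1],
    [[-0.03,0.003,-0.02],[0,0,0],1],
    [[-0.03,0.003,-0.02],[0,0,0],1],
  ],
)

```text
time_s: 7.12
eef_pos: [0.4624, 0.1121, 0.0196]
eef_rot: [[0.995, -0.104, -0.001], [-0.104, -0.995, -0.0], [-0.001, 0.0, -1.0]]
ft_force: [-0.4, -0.1, 0.4]
gripper_width: -0.002
```

```bash
python3 - <<'E'
from h import *
s=ctrl.read_state();t=np.array(s["eef_pos"]);R=np.array(s["eef_rot"]);print(t,s["ft_force"])
b,d=cam("scene","s6");X=pts("scene",d)
Q=(X-t)@R
w=(Q[...,2]>-.12)&(Q[...,2]<.03)&(abs(Q[...,0])<.025)&(abs(Q[...,1])<.03)&(X[...,2]>.005)
A=Q[w]
for z in np.arange(-.12,0.03,.01):
    B=A[(A[:,2]>=z)&(A[:,2]<z+.01)]
    if len(B)>2: print(round(z,2),len(B),B[:,:2].min(0).round(3),B[:,:2].max(0).round(3))
c=cv2.resize(b[190:270,310:420,::-1],None,fx=7,fy=7,interpolation=cv2.INTER_CUBIC)
for X0 in (t,t+[0,0,.03]):
    u,v=proj("scene",X0);cv2.circle(c,(int((u-310)*7+3),int((v-190)*7+3)),4,(0,255,255),1)
cv2.imwrite("pics/c6.png",c)
E
```

```text
[0.46235021 0.11209636 0.01963693] [-0.36358292 -0.10258425  0.35563592]
-0.12 38 [-0.021 -0.029] [-0.01  0.02]
-0.11 38 [-0.022 -0.024] [-0.009  0.019]
-0.1 46 [-0.019 -0.028] [0.012 0.028]
-0.09 42 [-0.016 -0.029] [0.01 0.03]
-0.08 50 [-0.016 -0.029] [0.007 0.029]
-0.07 17 [-0.014 -0.014] [-0.007  0.011]
-0.06 24 [-0.015 -0.015] [-0.001  0.014]
-0.05 31 [-0.014 -0.013] [0.005 0.006]
-0.04 23 [-0.015 -0.012] [0.006 0.014]
0.01 9 [-0.019 -0.03 ] [0.025 0.027]
```

View pics/c6.png

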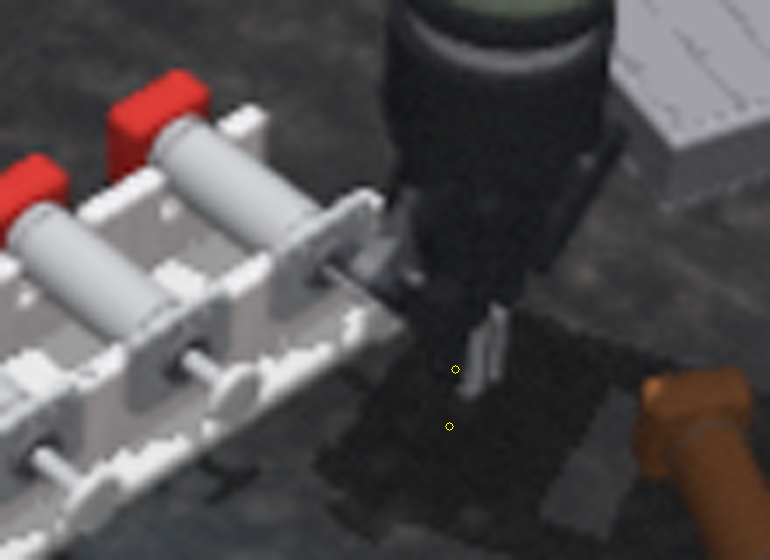

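Tips are visible at crop (480,400), about 25–30 mm above the reported TCP point at (450,427). A commanded z of 0.010 is safe on either reading, so I'll press again there.

Call:
carry_out(
  steps=[
    [[0.0,0,-0.003],[0,0,0],1],
    [[0.0,0,-0.006],[0,0,0],1],
    [[0.0,0,-0.01],[0,0,0],1],
    [[0.004,0,-0.01],[0,0,0],1],
    [[0.008,-0.001,-0.01],[0,0,0],1],
    [[0.012,-0.001,-0.01],[0,0,0],1],
    [[0.014,-0.002,-0.01],[0,0,0],1],
    [[0.016,-0.002,-0.01],[0,0,0],1],
    [[0.018,-0.002,-0.01],[0,0,0],1],
    [[0.018,-0.002,-0.01],[0,0,0],1],
  ],
)

```text
time_s: 8.0
eef_pos: [0.4811, 0.1102, 0.0103]
eef_rot: [[0.995, -0.104, 0.001], [-0.104, -0.995, 0.0], [0.001, -0.0, -1.0]]
ft_force: [0.1, 0.3, 0.5]
gripper_width: 0.004
```

Call:
carry_out(
  steps=[
    [[0.0005,0,0],[0,0,0],1],
    [[0.001,0,0],[0,0,0],1],
    [[0.0015,0,0],[0,0,0],1],
    [[0.002,0,0],[0,0,0],1],
    [[0.0025,0,0],[0,0,0],1],
    [[0.003,0,0],[0,0,0],1],
    [[0.003,0,0],[0,0,0],1],
    [[0.003,0,0],[0,0,0],1],
    [[0.003,0,0],[0,0,0],1],
    [[0.003,0,0],[0,0,0],1],
  ],
)

```text
time_s: 8.83
eef_pos: [0.4834, 0.1102, 0.0102]
eef_rot: [[0.995, -0.104, -0.0], [-0.104, -0.995, -0.0], [-0.0, 0.0, -1.0]]
ft_force: [-0.3, -0.0, -0.7]
gripper_width: 0.002
```

Call:
carry_out(
  steps=[
    [[0.0005,0,0],[0,0,0],1],
    [[0.001,0,0],[0,0,0],1],
    [[0.0015,0,0],[0,0,0],1],
    [[0.002,0,0],[0,0,0],1],
    [[0.0025,0,0],[0,0,0],1],
    [[0.0025,0,0],[0,0,0],1],
    [[0.0025,0,0],[0,0,0],1],
    [[0.0025,0,0],[0,0,0],1],
    [[0.0025,0,0],[0,0,0],1],
    [[0.0025,0,0],[0,0,0],1],
  ],
)

```text
time_s: 9.67
eef_pos: [0.4859, 0.1102, 0.0102]
eef_rot: [[0.995, -0.104, -0.0], [-0.104, -0.995, -0.0], [-0.0, 0.0, -1.0]]
ft_force: [-0.3, -0.2, 0.1]
gripper_width: 0.001
```

```bash
python3 - <<'E'
from h import *
b,_=cam("scene","s7")
cv2.imwrite("pics/c7.png",cv2.resize(b[190:270,310:420,::-1],None,fx=7,fy=7,interpolation=cv2.INTER_CUBIC))
print(ctrl.read_state()["ft_force"])
E
```

```text
[-0.32229535  0.25774719 -0.55707517]
```

View pics/c7.png

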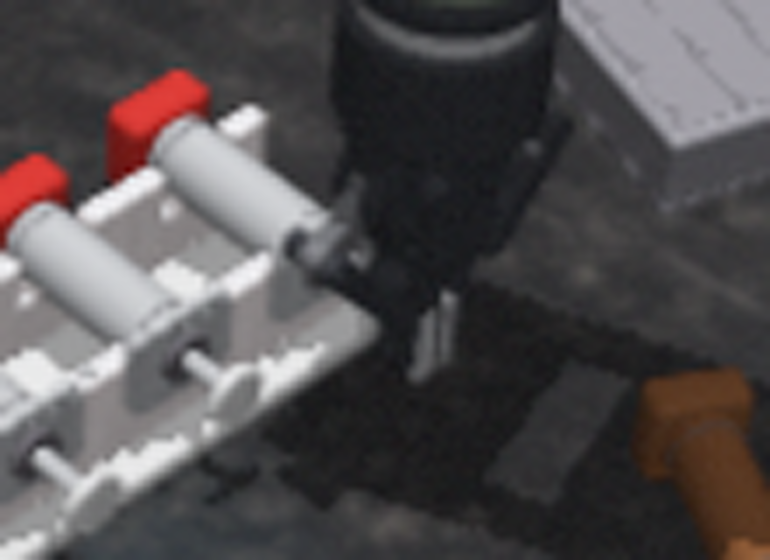

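Call:
carry_out(
  steps=[
    [[0.0005,0,0],[0,0,0],1],
    [[0.001,0,0],[0,0,0],1],
    [[0.0015,0,0],[0,0,0],1],
    [[0.002,0,0],[0,0,0],1],
    [[0.0025,0,0],[0,0,0],1],
    [[0.0025,0,0],[0,0,0],1],
    [[0.0025,0,0],[0,0,0],1],
    [[0.0025,0,0],[0,0,0],1],
    [[0.0025,0,0],[0,0,0],1],
    [[0.0025,0,0],[0,0,0],1],
  ],
)

```text
time_s: 10.55
eef_pos: [0.488, 0.1101, 0.0101]
eef_rot: [[0.995, -0.104, -0.001], [-0.104, -0.995, -0.0], [-0.001, 0.0, -1.0]]
ft_force: [-3.1, 0.8, 1.3]
gripper_width: 0.004
```

Call:
carry_out(
  steps=[
    [[0.0005,0,0],[0,0,0],1],
    [[0.001,0,0],[0,0,0],1],
    [[0.0015,0,0],[0,0,0],1],
    [[0.0015,0,0],[0,0,0],1],
    [[0.0015,0,0],[0,0,0],1],
    [[0.0015,0,0],[0,0,0],1],
    [[0.0015,0,0],[0,0,0],1],
    [[0.0015,0,0],[0,0,0],1],
    [[0.0015,0,0],[0,0,0],1],
    [[0.0015,0,0],[0,0,0],1],
  ],
)

```text
time_s: 11.38
eef_pos: [0.4879, 0.11, 0.01]
eef_rot: [[0.995, -0.104, -0.004], [-0.104, -0.995, -0.0], [-0.004, 0.001, -1.0]]
ft_force: [-6.9, 0.8, 4.3]
gripper_width: -0.002
```

Contact came at x ≈ 0.488, where the disc is. The force rose to 7 N with no movement, so the rightmost sampler (bay 4) is firm and therefore loaded. I'll retreat and go to the next disc.

Call:
carry_out(
  steps=[
    [[-0.015,0,0],[0,0,0],1],
    [[-0.03,0.005,0],[0,0,0],1],
    [[-0.03,0.03,0],[0,0,0],1],
    [[-0.03,0.055,0],[0,0,0],1],
    [[-0.03,0.071,0],[0,0,0],1],
    [[-0.015,0.071,0],[0,0,0],1],
    [[-0.003,0.071,0],[0,0,0],1],
    [[0.003,0.071,0],[0,0,0],1],
    [[0.006,0.07,0],[0,0,0],1],
    [[0.006,0.07,0],[0,0,0],1],
  ],
)

```text
time_s: 12.22
eef_pos: [0.4969, 0.18, 0.0102]
eef_rot: [[0.995, -0.105, 0.001], [-0.105, -0.995, 0.0], [0.001, -0.0, -1.0]]
ft_force: [0.1, -0.6, 0.2]
gripper_width: -0.002
```

Call:
carry_out(
  steps=[
    [[0.0005,0,0],[0,0,0],1],
    [[0.001,0,0],[0,0,0],1],
    [[0.0015,0,0],[0,0,0],1],
    [[0.002,0,0],[0,0,0],1],
    [[0.0025,0,0],[0,0,0],1],
    [[0.003,0,0],[0,0,0],1],
    [[0.0035,0,0],[0,0,0],1],
    [[0.004,0,0],[0,0,0],1],
    [[0.0045,0,0],[0,0,0],1],
    [[0.0045,0,0],[0,0,0],1],
  ],
)

```text
time_s: 13.05
eef_pos: [0.5, 0.1801, 0.0101]
eef_rot: [[0.995, -0.104, -0.001], [-0.104, -0.995, -0.0], [-0.001, 0.0, -1.0]]
ft_force: [-1.8, -0.4, 0.7]
gripper_width: 0.005
```

Call:
carry_out(
  steps=[
    [[0.0005,0,0],[0,0,0],1],
    [[0.001,0,0],[0,0,0],1],
    [[0.0015,0,0],[0,0,0],1],
    [[0.002,0,0],[0,0,0],1],
    [[0.002,0,0],[0,0,0],1],
    [[0.002,0,0],[0,0,0],1],
    [[0.002,0,0],[0,0,0],1],
    [[0.002,0,0],[0,0,0],1],
    [[0.002,0,0],[0,0,0],1],
    [[0.002,0,0],[0,0,0],1],
  ],
)

```text
time_s: 13.88
eef_pos: [0.5025, 0.1802, 0.0102]
eef_rot: [[0.995, -0.104, 0.0], [-0.104, -0.995, -0.0], [0.0, 0.0, -1.0]]
ft_force: [-1.1, -0.2, 0.6]
gripper_width: 0.004
```

Call:
carry_out(
  steps=[
    [[0.0005,0,0],[0,0,0],1],
    [[0.001,0,0],[0,0,0],1],
    [[0.0015,0,0],[0,0,0],1],
    [[0.002,0,0],[0,0,0],1],
    [[0.0025,0,0],[0,0,0],1],
    [[0.003,0,0],[0,0,0],1],
    [[0.0035,0,0],[0,0,0],1],
    [[0.004,0,0],[0,0,0],1],
    [[0.004,-0.0004,0],[0,0,0],1],
    [[0.004,-0.0004,0],[0,0,0],1],
  ],
)

```text
time_s: 14.72
eef_pos: [0.5066, 0.1799, 0.0102]
eef_rot: [[0.995, -0.104, 0.0], [-0.104, -0.995, 0.0], [0.0, -0.0, -1.0]]
ft_force: [-2.6, 0.6, -0.4]
gripper_width: -0.002
```

```bash
python3 - <<'E'
from h import *
b,_=cam("scene","s8")
cv2.imwrite("pics/c8.png",cv2.resize(b[190:290,270:390,::-1],None,fx=6,fy=6,interpolation=cv2.INTER_CUBIC))
print(ctrl.read_state()["ft_force"])
E
```

```text
[-2.64388618 -0.09336201 -0.1658886 ]
```

View pics/c8.png

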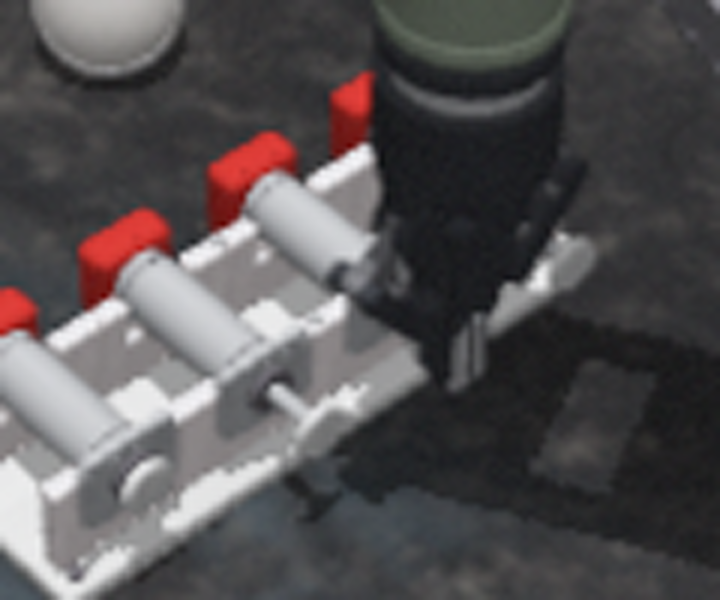

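The disc slid 6 mm under about 2.6 N, so bay 3 is empty. I'll push it home.

Call:
carry_out(
  steps=[
    [[0.001,0,0],[0,0,0],1],
    [[0.002,0,0],[0,0,0],1],
    [[0.003,0,0],[0,0,0],1],
    [[0.004,0,0],[0,0,0],1],
    [[0.005,-0.0005,0],[0,0,0],1],
    [[0.006,-0.0005,0],[0,0,0],1],
    [[0.007,-0.001,0],[0,0,0],1],
    [[0.008,-0.001,0],[0,0,0],1],
    [[0.009,-0.001,0],[0,0,0],1],
    [[0.01,-0.001,0],[0,0,0],1],
  ],
)

```text
time_s: 15.6
eef_pos: [0.5165, 0.1787, 0.0102]
eef_rot: [[0.995, -0.104, -0.0], [-0.104, -0.995, -0.0], [-0.0, 0.0, -1.0]]
ft_force: [-2.5, -0.3, 0.1]
gripper_width: -0.003
```

Call:
carry_out(
  steps=[
    [[0.0005,0,0],[0,0,0],1],
    [[0.001,0,0],[0,0,0],1],
    [[0.0015,0,0],[0,0,0],1],
    [[0.002,0,0],[0,0,0],1],
    [[0.0025,0,0],[0,0,0],1],
    [[0.003,0,0],[0,0,0],1],
    [[0.003,0,0],[0,0,0],1],
    [[0.003,0,0],[0,0,0],1],
    [[0.003,0,0],[0,0,0],1],
    [[0.003,0,0],[0,0,0],1],
  ],
)

```text
time_s: 16.43
eef_pos: [0.5196, 0.1788, 0.0103]
eef_rot: [[0.995, -0.104, 0.0], [-0.104, -0.995, 0.0], [0.0, -0.0, -1.0]]
ft_force: [-0.7, -1.2, -1.0]
gripper_width: 0.001
```

Call:
carry_out(
  steps=[
    [[0.0005,0,0],[0,0,0],1],
    [[0.001,0,0],[0,0,0],1],
    [[0.0015,0,0],[0,0,0],1],
    [[0.002,0,0],[0,0,0],1],
    [[0.0025,0,0],[0,0,0],1],
    [[0.003,0,0],[0,0,0],1],
    [[0.003,0,0],[0,0,0],1],
    [[0.003,0,0],[0,0,0],1],
    [[0.003,0,0],[0,0,0],1],
    [[0.003,0,0],[0,0,0],1],
  ],
)

```text
time_s: 17.27
eef_pos: [0.52, 0.1787, 0.0101]
eef_rot: [[0.995, -0.104, -0.005], [-0.104, -0.995, -0.001], [-0.005, 0.001, -1.0]]
ft_force: [-8.5, 0.5, 4.3]
gripper_width: 0.002
```

The plunger stopped at home with 8.5 N. Now I'll feel bay 2.

Call:
carry_out(
  steps=[
    [[-0.02,0,0],[0,0,0],1],
    [[-0.045,0.005,0],[0,0,0],1],
    [[-0.05,0.03,0],[0,0,0],1],
    [[-0.05,0.055,0],[0,0,0],1],
    [[-0.05,0.073,0],[0,0,0],1],
    [[-0.04,0.073,0],[0,0,0],1],
    [[-0.03,0.073,0],[0,0,0],1],
    [[-0.025,0.073,0],[0,0,0],1],
    [[-0.022,0.073,0],[0,0,0],1],
    [[-0.022,0.073,0],[0,0,0],1],
  ],
)

```text
time_s: 18.1
eef_pos: [0.5017, 0.251, 0.0101]
eef_rot: [[0.994, -0.106, 0.001], [-0.106, -0.994, 0.0], [0.001, -0.0, -1.0]]
ft_force: [-0.5, -0.2, -0.7]
gripper_width: -0.003
```

Call:
carry_out(
  steps=[
    [[0.0005,0,0],[0,0,0],1],
    [[0.001,0,0],[0,0,0],1],
    [[0.0015,0,0],[0,0,0],1],
    [[0.002,0,0],[0,0,0],1],
    [[0.0025,0,0],[0,0,0],1],
    [[0.003,0,0],[0,0,0],1],
    [[0.0035,0,0],[0,0,0],1],
    [[0.004,0,0],[0,0,0],1],
    [[0.0045,0,0],[0,0,0],1],
    [[0.005,0,0],[0,0,0],1],
  ],
)

```text
time_s: 18.93
eef_pos: [0.504, 0.2516, 0.0101]
eef_rot: [[0.995, -0.104, -0.003], [-0.104, -0.995, -0.001], [-0.003, 0.001, -1.0]]
ft_force: [-5.5, 0.8, 3.8]
gripper_width: 0.003
```

Bay 2 is firm: it stalled at x = 0.504 with 5.5 N, so it is loaded. Empties are bay 1 (already home) and bay 3 (pushed home). I'll retreat, raise and open partway, then measure the true fingertip height.

Call:
carry_out(
  steps=[
    [[-0.02,0,0],[0,0,0],0.5],
    [[-0.035,0,0.02],[0,0,0],0],
    [[-0.035,0,0.05],[0,0,0],-0.1],
    [[-0.035,0,0.08],[0,0,0],-0.1],
    [[-0.035,-0.02,0.11],[0,0,0],-0.1],
    [[-0.01,-0.05,0.12],[0,0,0],-0.1],
    [[0.02,-0.08,0.12],[0,0,0],-0.1],
    [[0.05,-0.08,0.12],[0,0,0],-0.1],
    [[0.073,-0.08,0.12],[0,0,0],-0.1],
    [[0.073,-0.08,0.12],[0,0,0],-0.1],
  ],
)

```text
time_s: 19.77
eef_pos: [0.584, 0.171, 0.1305]
eef_rot: [[0.994, -0.106, 0.006], [-0.106, -0.994, 0.001], [0.006, -0.001, -1.0]]
ft_force: [0.2, -0.0, 1.0]
gripper_width: 0.549
```

```bash
python3 - <<'E'
from h import *
s=ctrl.read_state();t=np.array(s["eef_pos"]);R=np.array(s["eef_rot"]);print(t,s["ft_force"],s["gripper_width"])
b,d=cam("scene","s9");X=pts("scene",d)
Q=(X-t)@R
w=(Q[...,2]>-.12)&(Q[...,2]<.03)&(abs(Q[...,0])<.03)&(abs(Q[...,1])<.06)
A=Q[w]
for z in np.arange(-.12,0.03,.005):
    B=A[(A[:,2]>=z)&(A[:,2]<z+.005)]
    if len(B)>2: print(round(z,3),len(B),np.sort(B[:,1])[[0,len(B)//4,len(B)//2,-1]].round(3),B[:,0].min().round(3),B[:,0].max().round(3))
c=cv2.resize(b[130:270,270:400,::-1],None,fx=5,fy=4.2,interpolation=cv2.INTER_CUBIC)
for X0 in (t,t+[0,0,.03]):
    u,v=proj("scene",X0);cv2.circle(c,(int((u-270)*5+2),int((v-130)*4.2+2)),4,(0,255,255),1)
cv2.imwrite("pics/c9.png",c)
E
```

```text
[0.58399701 0.17101569 0.13045997] [ 0.18951258 -0.00474481  1.02737157] 0.5491331688997535
-0.12 44 [-0.059 -0.028 -0.019  0.056] -0.019 -0.002
-0.115 47 [-0.06  -0.023  0.006  0.06 ] -0.02 0.001
-0.11 56 [-0.059 -0.024  0.003  0.058] -0.021 0.013
-0.105 55 [-0.06  -0.025  0.008  0.059] -0.021 0.012
-0.1 79 [-0.06  -0.03  -0.025  0.06 ] -0.019 0.013
-0.095 43 [-0.058 -0.032 -0.02   0.059] -0.019 0.01
-0.09 54 [-0.056 -0.045 -0.026  0.06 ] -0.016 0.011
-0.085 68 [-0.056 -0.045 -0.029  0.058] -0.016 0.01
-0.08 49 [-0.053 -0.034 -0.025  0.057] -0.016 0.009
-0.075 22 [-0.037 -0.029  0.027  0.046] -0.016 0.01
-0.07 24 [-0.037 -0.024  0.025  0.03 ] -0.014 0.009
-0.065 20 [-0.037 -0.027  0.025  0.038] -0.015 0.011
-0.06 34 [-0.038 -0.029  0.024  0.039] -0.015 0.009
-0.055 27 [-0.037 -0.035  0.024  0.037] -0.013 0.013
-0.05 31 [-0.037 -0.031 -0.025  0.028] -0.014 0.008
-0.045 22 [-0.036 -0.028  0.024  0.036] -0.013 0.006
-0.04 26 [-0.034 -0.03  -0.023  0.035] -0.015 0.012
-0.035 14 [-0.029  0.024  0.025  0.031] -0.011 0.01
-0.03 5 [-0.028 -0.026  0.027  0.027] -0.007 -0.001
```

View pics/c9.png

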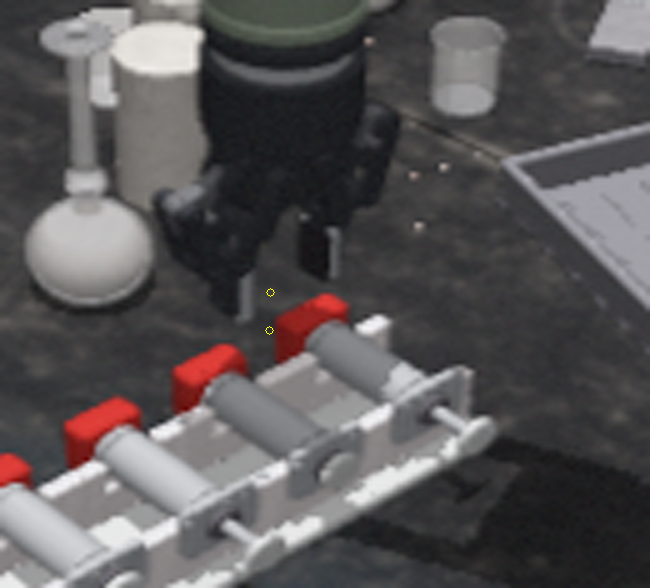

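Tips sit at crop (245,318) and (333,278), about 28 mm above the reported TCP, and symmetric about the tool axis (inner gap about 47 mm). Bay 3's disc, at (335,468), is up against its flange, so it is home. I'll allow for the 28 mm and descend on bay 3.

Call:
carry_out(
  steps=[
    [[-0.0045,0.0005,-0.03],[0,0,0],-0.1],
    [[-0.0045,0.0005,-0.06],[0,0,0],-0.1],
    [[-0.0045,0.0005,-0.075],[0,0,0],-0.1],
    [[-0.0045,0.0005,-0.085],[0,0,0],-0.1],
    [[-0.0045,0.0005,-0.095],[0,0,0],-0.1],
    [[-0.0045,0.0005,-0.105],[0,0,0],-0.1],
    [[-0.0045,0.0005,-0.113],[0,0,0],-0.1],
    [[-0.0045,0.0005,-0.12],[0,0,0],-0.1],
    [[-0.0045,0.0005,-0.125],[0,0,0],-0.1],
    [[-0.0045,0.0005,-0.125],[0,0,0],-0.1],
  ],
  force=40,
)

```text
time_s: 20.65
eef_pos: [0.5735, 0.1721, 0.0044]
eef_rot: [[0.995, -0.104, -0.001], [-0.104, -0.995, -0.0], [-0.001, 0.001, -1.0]]
ft_force: [0.3, 0.3, -1.0]
gripper_width: 0.548
```

```bash
python3 - <<'E'
from h import *
b,d=cam("scene","s10")
cv2.imwrite("pics/c10.png",cv2.resize(b[170:270,270:390,::-1],None,fx=6,fy=6,interpolation=cv2.INTER_CUBIC))
E
```

```text
(no output)
```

View pics/c10.png

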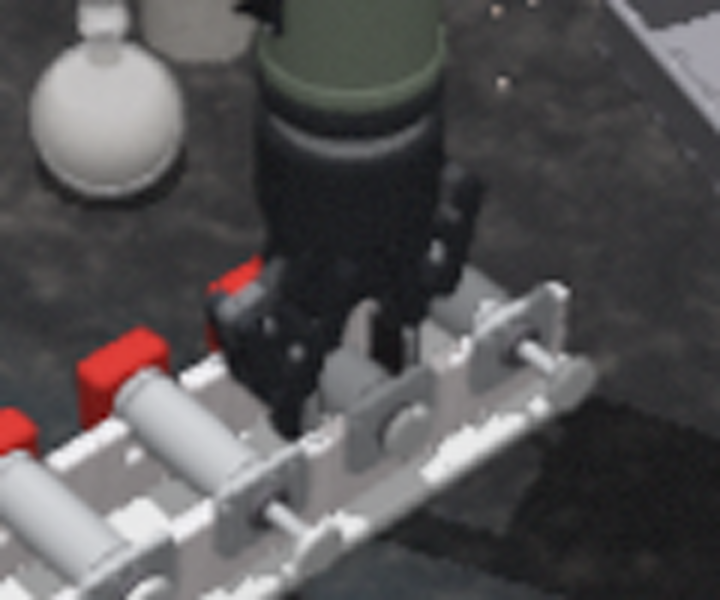

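The fingers straddle the bay 3 tube at crop (350,380), clear of its neighbours. Now I'll close.

Call:
carry_out(
  steps=[
    [[0.002,0,0],[0,0,0],-0.1],
    [[0.005,0,0],[0,0,0],-0.1],
    [[0.005,0,0],[0,0,0],0.2],
    [[0.005,0,0],[0,0,0],0.4],
    [[0.005,0,0],[0,0,0],0.7],
    [[0.005,0,0],[0,0,0],1],
    [[0.005,0,0],[0,0,0],1],
    [[0.005,0,0],[0,0,0],1],
    [[0.005,0,0],[0,0,0],1],
    [[0.005,0,0],[0,0,0],1],
  ],
  force=50,
)

```text
time_s: 21.53
eef_pos: [0.5799, 0.1725, 0.006]
eef_rot: [[0.995, -0.104, 0.002], [-0.104, -0.995, 0.0], [0.002, -0.001, -1.0]]
ft_force: [1.6, -0.5, 5.1]
gripper_width: 0.336
```

Call:
carry_out(
  steps=[
    [[0,0,0.005],[0,0,0],1],
    [[0,0,0.012],[0,0,0],1],
    [[0,0,0.02],[0,0,0],1],
    [[0,0,0.03],[0,0,0],1],
    [[0,0,0.04],[0,0,0],1],
    [[0,0,0.055],[0,0,0],1],
    [[0,0,0.07],[0,0,0],1],
    [[0,0,0.085],[0,0,0],1],
    [[0,0,0.1],[0,0,0],1],
    [[0,0,0.1],[0,0,0],1],
  ],
)

```text
time_s: 22.37
eef_pos: [0.5811, 0.1729, 0.1093]
eef_rot: [[0.995, -0.104, 0.007], [-0.104, -0.995, 0.002], [0.007, -0.003, -1.0]]
ft_force: [-0.1, -0.6, -2.8]
gripper_width: 0.337
```

```bash
python3 - <<'E'
from h import *
s=ctrl.read_state();print(s["eef_pos"],s["ft_force"],s["gripper_width"],s["joint_pos"])
b,d=cam("scene","s11")
cv2.imwrite("pics/c11.png",cv2.resize(b[130:290,240:440,::-1],None,fx=3.7,fy=3.7,interpolation=cv2.INTER_CUBIC))
E
```

```text
[0.58107396 0.17287906 0.10926824] [-0.1120349  -0.61802218 -2.81422668] 0.33667890665588823 [ 2.70230238e-01  4.36534665e-01  1.63597835e+00 -4.79595251e-05
  1.06201726e+00  1.94525456e+00]
```

View pics/c11.png

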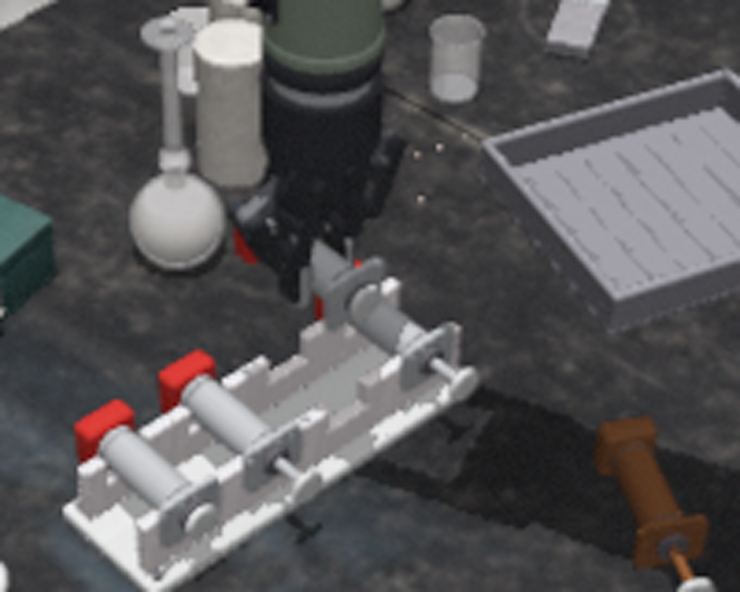

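The bay 3 sampler is held level and clear of the rack at crop (330,280); its neighbours have not moved. Now I'll carry it to the tray.

Call:
carry_out(
  steps=[
    [[0,-0.015,0.005],[0,0,0],1],
    [[-0.005,-0.045,0.01],[0,0,-0.03],1],
    [[-0.01,-0.08,0.01],[0,0,-0.06],1],
    [[-0.015,-0.115,0.01],[0,0,-0.1],1],
    [[-0.02,-0.15,0.01],[0,0,-0.13],1],
    [[-0.025,-0.185,0.01],[0,0,-0.16],1],
    [[-0.035,-0.22,0.01],[0,0,-0.2],1],
    [[-0.045,-0.255,0.01],[0,0,-0.23],1],
    [[-0.05,-0.29,0.01],[0,0,-0.26],1],
    [[-0.055,-0.32,0.01],[0,0,-0.3],1],
  ],
)

```text
time_s: 23.25
eef_pos: [0.522, -0.1503, 0.1144]
eef_rot: [[0.918, -0.396, -0.002], [-0.396, -0.918, -0.0], [-0.002, 0.001, -1.0]]
ft_force: [1.0, 0.2, -3.4]
gripper_width: 0.334
```

```bash
python3 - <<'E'
from h import *
s=ctrl.read_state();print(s["eef_pos"],s["eef_rot"][0],s["ft_force"],s["gripper_width"])
b,d=cam("scene","s12")
s=ctrl.read_state();print(s["eef_pos"],s["eef_rot"][0],s["ft_force"],s["gripper_width"])
E
```

```text
[ 0.52199022 -0.15027608  0.11444646] [ 0.91840769 -0.39562882 -0.00227117] [ 1.04501688  0.15169042 -3.40236758] 0.3341195429611261
[ 0.52150848 -0.15528062  0.11448787] [ 0.9170432  -0.39877942 -0.00259857] [-3.88916961e-03 -5.68658904e+00 -3.44126371e+00] 0.33461302268927434
```

Call:
carry_out(
  steps=[
    [[-0.006,-0.03,0],[0,0,0],1],
    [[-0.012,-0.06,-0.01],[0,0,0],1],
    [[-0.0175,-0.0875,-0.025],[0,0,0],1],
    [[-0.0175,-0.0875,-0.045],[0,0,0],1],
    [[-0.0175,-0.0875,-0.065],[0,0,0],1],
    [[-0.0175,-0.0875,-0.08],[0,0,0],1],
    [[-0.0175,-0.0875,-0.095],[0,0,0],1],
    [[-0.0175,-0.0875,-0.108],[0,0,0],1],
    [[-0.0175,-0.0875,-0.118],[0,0,0],1],
    [[-0.0175,-0.0875,-0.122],[0,0,0],1],
  ],
)

```text
time_s: 24.13
eef_pos: [0.5048, -0.2347, -0.0088]
eef_rot: [[0.919, -0.393, -0.004], [-0.393, -0.919, 0.002], [-0.004, 0.0, -1.0]]
ft_force: [-0.3, 0.1, -3.0]
gripper_width: 0.33
```

```bash
python3 - <<'E'
from h import *
b,d=cam("scene","s13")
s=ctrl.read_state();print(s["eef_pos"],s["ft_force"],s["gripper_width"])
cv2.imwrite("pics/c13.png",cv2.resize(b[100:230,340:510,::-1],None,fx=4.5,fy=4.5,interpolation=cv2.INTER_CUBIC))
E
```

```text
[ 0.50500926 -0.2347689  -0.0086359 ] [ 0.6157018  -0.83680342 -3.28735036] 0.33407630401489574
```

View pics/c13.png

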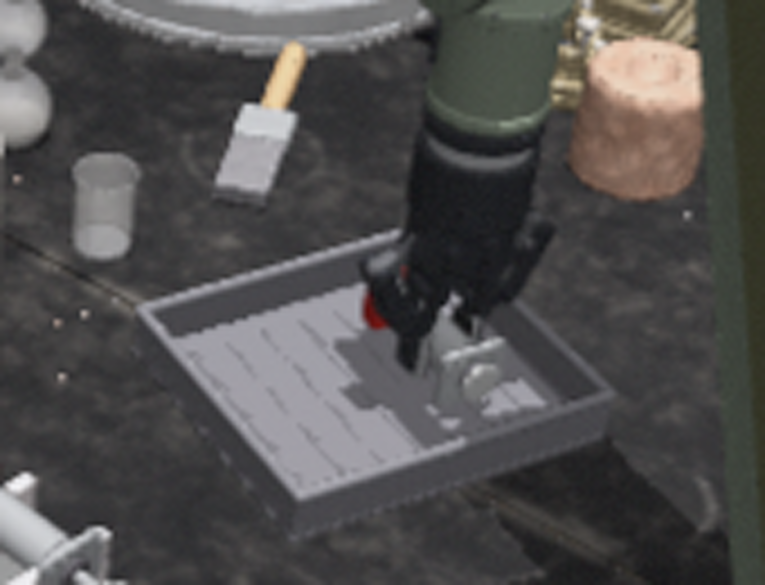

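The sampler is inside the tray, aligned with its walls and still above the floor at crop (440,370). I'll lower it slowly.

Call:
carry_out(
  steps=[
    [[0,0,-0.002],[0,0,0],1],
    [[0,0,-0.004],[0,0,0],1],
    [[0,0,-0.006],[0,0,0],1],
    [[0,0,-0.008],[0,0,0],1],
    [[0,0,-0.01],[0,0,0],1],
    [[0,0,-0.011],[0,0,0],1],
    [[0,0,-0.012],[0,0,0],1],
    [[0,0,-0.0125],[0,0,0],1],
    [[0,0,-0.0125],[0,0,0],1],
    [[0,0,-0.0125],[0,0,0],1],
  ],
)

```text
time_s: 25.02
eef_pos: [0.5065, -0.2352, -0.0192]
eef_rot: [[0.919, -0.393, 0.0], [-0.393, -0.919, -0.0], [0.0, 0.0, -1.0]]
ft_force: [0.3, -1.1, -3.7]
gripper_width: 0.336
```

Call:
carry_out(
  steps=[
    [[0,0,-0.0005],[0,0,0],1],
    [[0,0,-0.001],[0,0,0],1],
    [[0,0,-0.0015],[0,0,0],1],
    [[0,0,-0.002],[0,0,0],1],
    [[0,0,-0.0025],[0,0,0],1],
    [[0,0,-0.003],[0,0,0],1],
    [[0,0,-0.003],[0,0,0],1],
    [[0,0,-0.003],[0,0,0],1],
    [[0,0,-0.003],[0,0,0],1],
    [[0,0,-0.003],[0,0,0],1],
  ],
)

```text
time_s: 25.85
eef_pos: [0.5064, -0.2352, -0.0219]
eef_rot: [[0.919, -0.393, 0.0], [-0.393, -0.919, -0.0], [0.0, 0.0, -1.0]]
ft_force: [-1.4, 1.8, 2.8]
gripper_width: 0.336
```

It touched the floor with 2.8 N. Now I'll release and rise.

Call:
carry_out(
  steps=[
    [[0,0,0],[0,0,0],0.2],
    [[0,0,0],[0,0,0],0.1],
    [[0,0,0],[0,0,0],-0.1],
    [[0,0,0],[0,0,0],-0.1],
    [[0,0,0.006],[0,0,0],-0.1],
    [[0,0,0.015],[0,0,0],-0.1],
    [[0,0,0.03],[0,0,0],-0.1],
    [[0,0,0.06],[0,0,0],-0.1],
    [[0,0,0.1],[0,0,0],-0.1],
    [[0,0,0.14],[0,0,0],-0.1],
  ],
)

```text
time_s: 26.68
eef_pos: [0.5059, -0.2349, 0.1195]
eef_rot: [[0.919, -0.393, -0.001], [-0.393, -0.919, 0.0], [-0.001, 0.0, -1.0]]
ft_force: [0.8, -0.2, -0.2]
gripper_width: 0.549
```

```bash
python3 - <<'E'
from h import *
b,d=cam("scene","s14")
s=ctrl.read_state();print(s["eef_pos"],s["ft_force"],s["gripper_width"])
cv2.imwrite("pics/c14.png",cv2.resize(b[80:290,240:510,::-1],None,fx=2.9,fy=2.8,interpolation=cv2.INTER_CUBIC))
E
```

```text
[ 0.51100255 -0.23741934  0.12851363] [ 1.70715922 -2.41310201  5.15348731] 0.5494650602697786
```

View pics/c14.png

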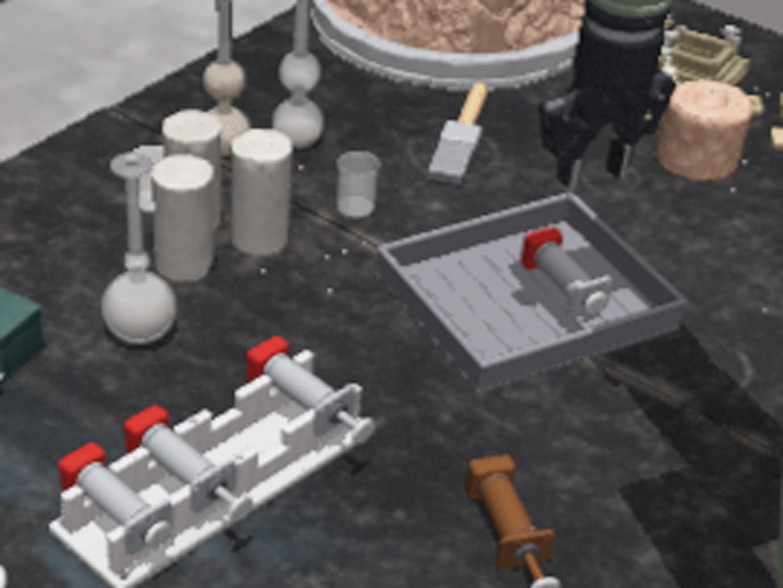

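The first sampler lies flat in the tray at crop (570,275), and the rack samplers and bystanders are unmoved. Next is bay 1.

Call:
carry_out(
  steps=[
    [[0,0.02,0],[0,0,0.02],-0.1],
    [[0.01,0.055,0],[0,0,0.05],-0.1],
    [[0.015,0.09,0],[0,0,0.08],-0.1],
    [[0.02,0.125,0],[0,0,0.11],-0.1],
    [[0.03,0.16,0],[0,0,0.14],-0.1],
    [[0.035,0.2,0],[0,0,0.18],-0.1],
    [[0.04,0.24,0],[0,0,0.21],-0.1],
    [[0.045,0.275,0],[0,0,0.24],-0.1],
    [[0.05,0.31,0],[0,0,0.27],-0.1],
    [[0.055,0.345,0],[0,0,0.298],-0.1],
  ],
)

```text
time_s: 27.57
eef_pos: [0.5616, 0.1117, 0.1186]
eef_rot: [[0.995, -0.104, 0.002], [-0.104, -0.995, 0.0], [0.001, -0.0, -1.0]]
ft_force: [0.1, -0.6, -0.1]
gripper_width: 0.549
```

```bash
python3 - <<'E'
from h import *
b,d=cam("scene")
b,d=cam("scene")
s=ctrl.read_state();print(s["eef_pos"],s["eef_rot"][0],s["gripper_width"])
E
```

```text
[0.56235232 0.11449709 0.11850307] [ 0.99493588 -0.10048289  0.00240317] 0.5517341087524992
```

Call:
carry_out(
  steps=[
    [[0.005,0.03,0],[0,0,0],-0.1],
    [[0.01,0.065,0],[0,0,0],-0.1],
    [[0.015,0.1,0],[0,0,0],-0.1],
    [[0.02,0.135,0],[0,0,0],-0.1],
    [[0.026,0.165,0],[0,0,0],-0.1],
    [[0.03,0.185,-0.01],[0,0,0],-0.1],
    [[0.032,0.195,-0.02],[0,0,0],-0.1],
    [[0.032,0.2,-0.03],[0,0,0],-0.1],
    [[0.032,0.2,-0.03],[0,0,0],-0.1],
    [[0.032,0.2,-0.03],[0,0,0],-0.1],
  ],
)

```text
time_s: 28.5
eef_pos: [0.5927, 0.3081, 0.0867]
eef_rot: [[0.994, -0.107, -0.003], [-0.107, -0.994, -0.002], [-0.002, 0.002, -1.0]]
ft_force: [0.4, -0.5, -0.3]
gripper_width: 0.55
```

```bash
python3 - <<'E'
from h import *
b,d=cam("scene","s15")
s=ctrl.read_state();print(s["eef_pos"],s["eef_rot"][0],s["gripper_width"])
cv2.imwrite("pics/c15.png",cv2.resize(b[140:300,220:380,::-1],None,fx=3.7,fy=3.7,interpolation=cv2.INTER_CUBIC))
E
```

```text
[0.59323053 0.30814221 0.08757085] [ 0.99424216 -0.10715183 -0.00100289] 0.5504100299181685
```

View pics/c15.png

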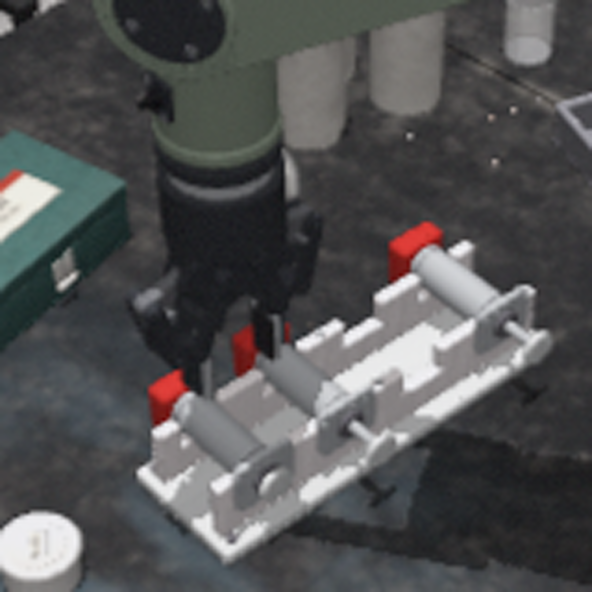

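The open fingers are above the bay 1 tube at crop (240,370). They need about 6 mm more in y before I descend.

Call:
carry_out(
  steps=[
    [[0.001,0.003,0],[0,0,0],-0.1],
    [[0.001,0.006,-0.005],[0,0,0],-0.1],
    [[0.001,0.006,-0.02],[0,0,0],-0.1],
    [[0.001,0.006,-0.035],[0,0,0],-0.1],
    [[0.001,0.006,-0.05],[0,0,0],-0.1],
    [[0.001,0.006,-0.06],[0,0,0],-0.1],
    [[0.001,0.006,-0.07],[0,0,0],-0.1],
    [[0.001,0.006,-0.077],[0,0,0],-0.1],
    [[0.001,0.006,-0.082],[0,0,0],-0.1],
    [[0.001,0.006,-0.082],[0,0,0],-0.1],
  ],
)

```text
time_s: 29.38
eef_pos: [0.5941, 0.3155, 0.0048]
eef_rot: [[0.994, -0.106, -0.001], [-0.106, -0.994, -0.001], [-0.001, 0.001, -1.0]]
ft_force: [-0.8, -0.4, -0.5]
gripper_width: 0.55
```

Call:
carry_out(
  steps=[
    [[0.0,0,0],[0,0,0],-0.1],
    [[0,0,0],[0,0,0],0],
    [[0,0,0],[0,0,0],0.2],
    [[0,0,0],[0,0,0],0.4],
    [[0,0,0],[0,0,0],0.7],
    [[0,0,0],[0,0,0],1],
    [[0,0,0],[0,0,0],1],
    [[0,0,0],[0,0,0],1],
    [[0,0,0],[0,0,0],1],
    [[0,0,0],[0,0,0],1],
  ],
  force=50,
)

```text
time_s: 30.22
eef_pos: [0.595, 0.3161, 0.0066]
eef_rot: [[0.994, -0.106, 0.001], [-0.106, -0.994, 0.001], [0.001, -0.001, -1.0]]
ft_force: [0.1, 0.2, 5.2]
gripper_width: 0.337
```

Call:
carry_out(
  steps=[
    [[0,0,0.005],[0,0,0],1],
    [[0,0,0.012],[0,0,0],1],
    [[0,0,0.02],[0,0,0],1],
    [[0,0,0.03],[0,0,0],1],
    [[0,0,0.04],[0,0,0],1],
    [[0,0,0.055],[0,0,0],1],
    [[0,0,0.07],[0,0,0],1],
    [[0,0,0.085],[0,0,0],1],
    [[0,0,0.1],[0,0,0],1],
    [[0,0,0.11],[0,0,0],1],
  ],
)

```text
time_s: 31.05
eef_pos: [0.5951, 0.3161, 0.1184]
eef_rot: [[0.994, -0.106, 0.003], [-0.106, -0.994, 0.001], [0.002, -0.001, -1.0]]
ft_force: [0.4, 1.1, -2.0]
gripper_width: 0.337
```

```bash
python3 - <<'E'
from h import *
b,d=cam("scene","s16")
s=ctrl.read_state();print(s["eef_pos"],s["ft_force"],s["gripper_width"])
cv2.imwrite("pics/c16.png",cv2.resize(b[140:300,220:380,::-1],None,fx=3.7,fy=3.7,interpolation=cv2.INTER_CUBIC))
E
```

```text
[0.59609186 0.31657529 0.12015107] [ 0.57065091  0.77489915 -0.00782846] 0.3339943153656904
```

View pics/c16.png

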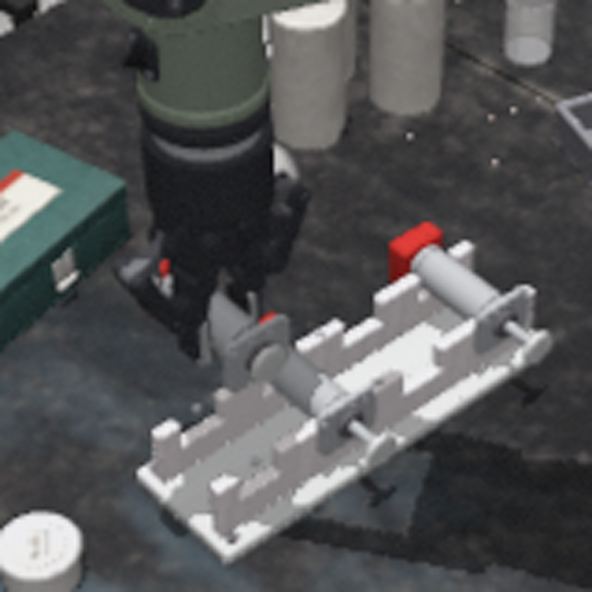

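The bay 1 sampler is held level at crop (240,330). Bays 2 and 4 are unmoved. Now to the tray.

Call:
carry_out(
  steps=[
    [[0,-0.015,0],[0,0,0],1],
    [[-0.005,-0.045,0],[0,0,-0.03],1],
    [[-0.01,-0.08,0],[0,0,-0.06],1],
    [[-0.015,-0.115,0],[0,0,-0.1],1],
    [[-0.02,-0.15,0],[0,0,-0.13],1],
    [[-0.025,-0.185,0],[0,0,-0.16],1],
    [[-0.03,-0.22,0],[0,0,-0.2],1],
    [[-0.035,-0.255,0],[0,0,-0.23],1],
    [[-0.04,-0.29,0],[0,0,-0.26],1],
    [[-0.045,-0.32,0],[0,0,-0.298],1],
  ],
)

```text
time_s: 31.93
eef_pos: [0.5478, -0.007, 0.1151]
eef_rot: [[0.919, -0.395, -0.002], [-0.395, -0.919, -0.001], [-0.001, 0.002, -1.0]]
ft_force: [0.6, 0.2, -3.1]
gripper_width: 0.333
```

```bash
python3 - <<'E'
from h import *
b,d=cam("scene");b,d=cam("scene")
s=ctrl.read_state();print(s["eef_pos"],s["eef_rot"][0],s["gripper_width"])
E
```

```text
[ 0.54742071 -0.00880735  0.11507116] [ 0.91730973 -0.39816514 -0.00271728] 0.33588097961038976
```

Shift needed: (-0.004, -0.142).

Call:
carry_out(
  steps=[
    [[0,-0.03,0],[0,0,0],1],
    [[-0.002,-0.065,0],[0,0,0],1],
    [[-0.003,-0.1,0],[0,0,0],1],
    [[-0.004,-0.13,0],[0,0,0],1],
    [[-0.004,-0.143,-0.01],[0,0,0],1],
    [[-0.004,-0.143,-0.03],[0,0,0],1],
    [[-0.004,-0.143,-0.05],[0,0,0],1],
    [[-0.004,-0.143,-0.07],[0,0,0],1],
    [[-0.004,-0.143,-0.08],[0,0,0],1],
    [[-0.004,-0.143,-0.08],[0,0,0],1],
  ],
)

```text
time_s: 32.87
eef_pos: [0.543, -0.146, 0.0327]
eef_rot: [[0.92, -0.393, -0.007], [-0.393, -0.92, 0.002], [-0.007, 0.001, -1.0]]
ft_force: [-0.0, 1.1, -1.8]
gripper_width: 0.332
```

```bash
python3 - <<'E'
from h import *
b,d=cam("scene","s17")
s=ctrl.read_state();print(s["eef_pos"],s["eef_rot"][0],s["gripper_width"])
cv2.imwrite("pics/c17.png",cv2.resize(b[100:230,340:510,::-1],None,fx=4.5,fy=4.5,interpolation=cv2.INTER_CUBIC))
E
```

```text
[ 0.54439846 -0.14643173  0.03435727] [ 0.91960632 -0.39282665 -0.00338234] 0.3376891172550892
```

View pics/c17.png

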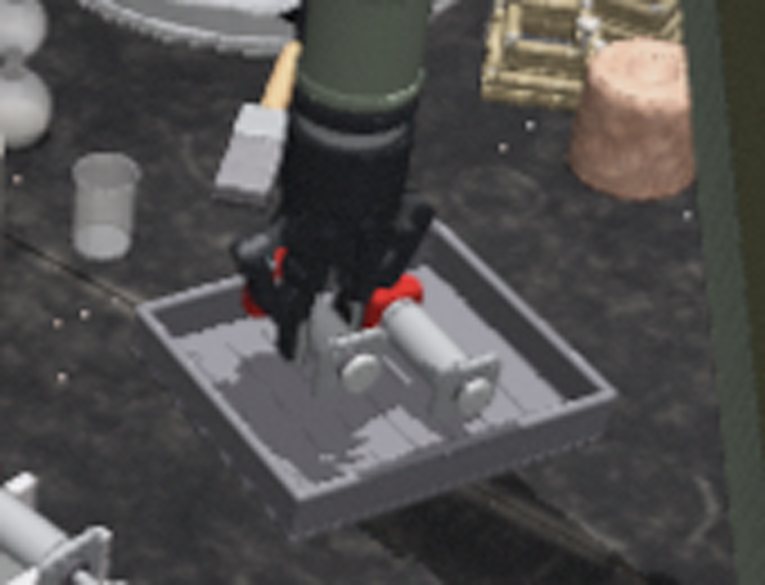

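The second sampler hangs in the tray at crop (340,350), clear of the first at (440,350). I'll lower it.

Call:
carry_out(
  steps=[
    [[-0.002,-0.004,-0.008],[0,0,0],1],
    [[-0.002,-0.004,-0.016],[0,0,0],1],
    [[-0.002,-0.004,-0.024],[0,0,0],1],
    [[-0.002,-0.004,-0.031],[0,0,0],1],
    [[-0.002,-0.004,-0.037],[0,0,0],1],
    [[-0.002,-0.004,-0.042],[0,0,0],1],
    [[-0.002,-0.004,-0.046],[0,0,0],1],
    [[-0.002,-0.004,-0.049],[0,0,0],1],
    [[-0.002,-0.004,-0.051],[0,0,0],1],
    [[-0.002,-0.004,-0.052],[0,0,0],1],
  ],
)

```text
time_s: 33.75
eef_pos: [0.5435, -0.1512, -0.0165]
eef_rot: [[0.919, -0.393, -0.0], [-0.393, -0.919, -0.0], [-0.0, 0.0, -1.0]]
ft_force: [0.3, 1.1, -2.2]
gripper_width: 0.331
```

Call:
carry_out(
  steps=[
    [[0,0,-0.0005],[0,0,0],1],
    [[0,0,-0.001],[0,0,0],1],
    [[0,0,-0.0015],[0,0,0],1],
    [[0,0,-0.002],[0,0,0],1],
    [[0,0,-0.002],[0,0,0],1],
    [[0,0,-0.002],[0,0,0],1],
    [[0,0,-0.002],[0,0,0],1],
    [[0,0,-0.002],[0,0,0],1],
    [[0,0,-0.002],[0,0,0],1],
    [[0,0,-0.002],[0,0,0],1],
  ],
)

```text
time_s: 34.58
eef_pos: [0.5435, -0.1512, -0.0183]
eef_rot: [[0.919, -0.393, 0.0], [-0.393, -0.919, -0.0], [0.0, 0.0, -1.0]]
ft_force: [0.1, -0.4, -4.2]
gripper_width: 0.335
```

Call:
carry_out(
  steps=[
    [[0,0,-0.0005],[0,0,0],1],
    [[0,0,-0.001],[0,0,0],1],
    [[0,0,-0.0015],[0,0,0],1],
    [[0,0,-0.002],[0,0,0],1],
    [[0,0,-0.0025],[0,0,0],1],
    [[0,0,-0.003],[0,0,0],1],
    [[0,0,-0.0035],[0,0,0],1],
    [[0,0,-0.0035],[0,0,0],1],
    [[0,0,-0.0035],[0,0,0],1],
    [[0,0,-0.0035],[0,0,0],1],
  ],
)

```text
time_s: 35.42
eef_pos: [0.5434, -0.1512, -0.0213]
eef_rot: [[0.919, -0.393, 0.0], [-0.393, -0.919, -0.0], [0.0, 0.0, -1.0]]
ft_force: [-2.9, 0.4, 5.6]
gripper_width: 0.335
```

It is on the floor. Releasing.

Call:
carry_out(
  steps=[
    [[0,0,0],[0,0,0],0.2],
    [[0,0,0],[0,0,0],0.1],
    [[0,0,0],[0,0,0],-0.1],
    [[0,0,0],[0,0,0],-0.1],
    [[0,0,0.006],[0,0,0],-0.1],
    [[0,0,0.015],[0,0,0],-0.1],
    [[0,0,0.03],[0,0,0],-0.1],
    [[0,0,0.06],[0,0,0],-0.1],
    [[0,0,0.1],[0,0,0],-0.1],
    [[0,0,0.14],[0,0,0],-0.1],
  ],
)

```text
time_s: 36.25
eef_pos: [0.5428, -0.151, 0.12]
eef_rot: [[0.919, -0.393, -0.001], [-0.393, -0.919, 0.0], [-0.001, 0.0, -1.0]]
ft_force: [1.2, -0.8, 0.3]
gripper_width: 0.553
```

Call:
carry_out(
  steps=[
    [[-0.02,-0.03,0.02],[0,0,0],-0.1],
    [[-0.04,-0.06,0.04],[0,0,0],-0.1],
    [[-0.06,-0.09,0.06],[0,0,0],-0.1],
    [[-0.08,-0.12,0.06],[0,0,0],-0.1],
    [[-0.1,-0.15,0.06],[0,0,0],-0.1],
    [[-0.12,-0.18,0.06],[0,0,0],-0.1],
    [[-0.14,-0.21,0.06],[0,0,0],-0.1],
    [[-0.16,-0.24,0.06],[0,0,0],-0.1],
    [[-0.18,-0.26,0.06],[0,0,0],-0.1],
    [[-0.18,-0.26,0.06],[0,0,0],-0.1],
  ],
)

```text
time_s: 37.08
eef_pos: [0.3603, -0.4148, 0.1791]
eef_rot: [[0.918, -0.398, -0.001], [-0.398, -0.918, -0.003], [0.0, 0.003, -1.0]]
ft_force: [-0.8, -0.1, -0.7]
gripper_width: 0.55
```

```bash
python3 - <<'E'
from h import *
b,d=cam("scene","s18");a,dt=cam("top","t18")
s=ctrl.read_state();print(s["eef_pos"],s["ft_force"],s["time_s"])
cv2.imwrite("pics/c18.png",cv2.resize(b[80:290,240:510,::-1],None,fx=2.9,fy=2.8,interpolation=cv2.INTER_CUBIC))
cv2.imwrite("pics/c18t.png",cv2.resize(a[140:310,265:510,::-1],None,fx=3.2,fy=3.2,interpolation=cv2.INTER_CUBIC))
X=pts("top",dt);o=np.array([.528,-.199]);th=-.405
ex=np.array([np.cos(th),np.sin(th)]);ey=np.array([-ex[1],ex[0]])
Q=np.concatenate([(X[...,:2]-o)@np.stack([ex,ey],1),X[...,2:]],-1)
for y0 in(-.042,.05):
    w=(abs(Q[...,0])<.03)&(abs(Q[...,1]-y0)<.02)&(Q[...,2]>.03)&(Q[...,2]<.08)
    B=Q[w];print(y0,B.mean(0).round(4),B[:,2].max().round(3))
    w=(abs(Q[...,1]-y0)<.03)&(Q[...,2]>.012)&(abs(Q[...,0])<.09);print(Q[w][:,0].min(),Q[w][:,0].max())
# rack discs, before vs now
for n,D0,D1 in(("top",np.load("top0.npz")["d"],dt),("scene",np.load("scene0.npz")["d"],d)):
  for D in(D0,D1):
    X=pts(n,D);yaw=-.107;ex=np.array([np.cos(yaw),np.sin(yaw)]);ey=np.array([-ex[1],ex[0]])
    q=(X[...,:2]-[.583,.2041])@np.stack([ex,ey],1)
    for yc in(.039,-.104):
        w=(abs(q[...,1]-yc)<.02)&(q[...,0]<-.05)&(q[...,0]>-.12)&(X[...,2]>.04)&(X[...,2]<.08);print(n,yc,w.sum(),np.sort(q[w][:,0])[:3].mean().round(4),end=" | ")
  print()
E
```

```text
[ 0.36287477 -0.41175467  0.17893854] [-0.06791224  0.2637175  -0.39420002] 37.1833
-0.042 [ 0.0002 -0.0405  0.0364] 0.047
-0.05782734030416741 0.06343821573578212
0.05 [-0.0002  0.0506  0.0361] 0.044
-0.058355387037216745 0.060269551006263807
top 0.039 37 -0.076 | top -0.104 36 -0.0767 | top 0.039 36 -0.075 | top -0.104 38 -0.0756 | 
scene 0.039 74 -0.0772 | scene -0.104 66 -0.0784 | scene 0.039 71 -0.0759 | scene -0.104 66 -0.0772 |
```

View pics/c18.png

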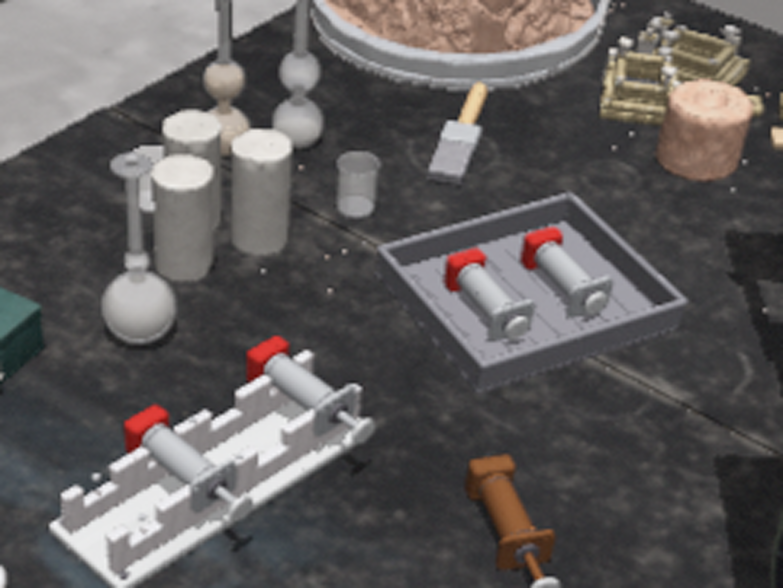

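View pics/c18t.png

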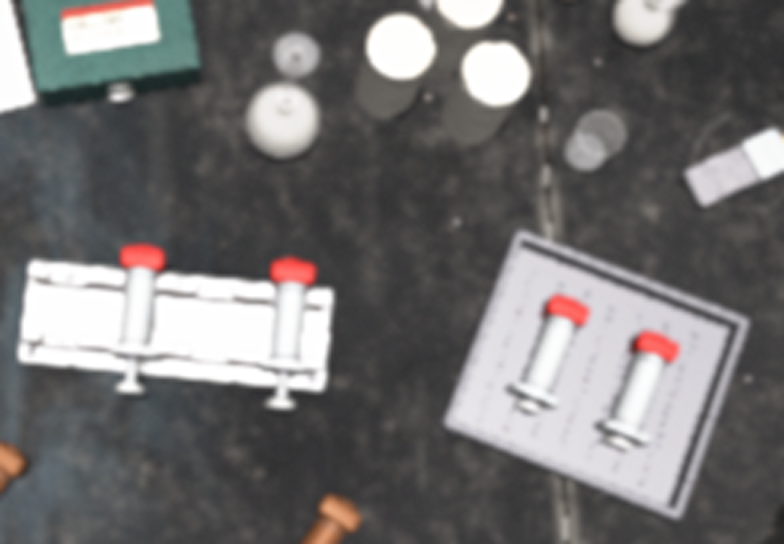

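Both empty samplers lie flat in the tray, at scene-crop (490,295) and (570,275), with their discs at the flanges. Bays 2 and 4 stand out in the rack as before, and the robot touches nothing.

```bash
python3 -c "
from bench import ctrl
print(ctrl.job_done())"
```

```text
the job is handed in; nothing more can be done
None
```

I handed the job in at about 37 s: both empty samplers are flat in the wash tray, and both loaded ones are still in the rack. I can't tell which letters they carry, so the bays below count from the robot's left (bay 1, largest y) to its right (bay 4).

| Bay | What I found | What I did |
|---|---|---|
| 1 | Plunger already home, so empty | Laid flat in the tray |
| 2 | Stood firm at 5.5 N, so loaded | Left in the rack |
| 3 | Slid under about 2.6 N, so empty | Pushed home against its stop (8.5 N), then laid flat in the tray |
| 4 | Stood firm at about 7 N, so loaded | Left in the rack |

**Last checks:**
- **Tray samplers:** tube tops are 44–47 mm above the table. Each measures about 119–121 mm overall, against 115 mm with the plunger home, so within camera error the plungers are home.
- **Loaded samplers:** their thumb discs are within about 1.3 mm of where they started.
- **Surroundings:** no bystander I could see had moved, and the arm is well clear. The pycnometer and beaker show in the last pictures; the moisture tin was outside those crops.

**One disagreement:** the fingertips are about 28 mm higher than the reported TCP position. My first press at z = 0.040 therefore passed over the bay 4 disc without touching it. I saw this in the camera depth and used the correction from then on. The contact forces and the grip width (about 29 mm on a 30 mm tube) matched it.

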